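Book screw tins into shelf 3 at the stock reader

ROBOT

A 6-joint arm with a two-finger parallel gripper is mounted at the origin on the work surface. World frame = base frame: x ahead of the robot, y to its left, z up, the work surface at z = 0. Lengths are in m, angles in rad, forces in N, time in s.
With the tool pointing down it reaches from about 0.275 to 0.875 m from the base axis. Payload 12.5 kg.
Tool frame: the origin (TCP) lies between the finger pads; the fingertips stand 25 mm ahead of it and the grasp point (between the pads) lies 6 mm ahead of it; z points along the fingers, y is the line along which they close (so a half turn about z gives the same grasp; the last joint's range is limited). The gripper opens to 85 mm and grips with 20 to 120 N. Pads are 22 mm wide; open, the fingers measure 114 mm over their backs; the gripper's body (76 mm by 85 mm) begins 54 mm behind the grasp point. The pads swing forward as they close: fully open they stand 13 mm farther back than shut.
Start: joints at [1.102, 0.351, 1.652, -0, 1.139, -0.085], TCP at [0.206, 0.51, 0.256] pointing down, gripper open.
Joint ranges: [-2.75, 2.75], [-0.79, 2.1], [0.01, 2.65], [-1.57, 4.71], [0.07, 3.14], [-2.87, 2.87]. Speed limits (rad/s): [2.22, 2.22, 2.79, 3.14, 3.14, 3.14].

INTERFACE

Orientations are given as a rotation vector (axis times angle).
In Python, from cell import sensors, grab_frame, order gives the robot as it stands. The module is installed in compiled form; this text tells all that it offers.
- The arm moves only by the tool jog_arm, never from a script. Its argument "moves" is a list of rows, each a list of 2 entries, a list of its own where there are three numbers: the shift along the tool's x, y, z in units of 4 cm (1.0 is 4 cm), then the turn, a rotation vector about the tool's x, y, z in units of 6 degrees (1.0 is 6 degrees). In form: [[[tx, ty, tz], [wx, wy, wz]], ...]. A call has 1 to 12 rows; each row shifts and turns the commanded pose from where the row before left it, along the tool's axes as they then stand; what a row does not reach is not made up. A row lasts 1/10 s, in which the tool goes at most 50 mm and 8.59 degrees, less where a joint would pass 70% of its speed; a pose out of reach is approached as far as the arm can. A call with a number of a shift or a turn outside -1 to 1 is refused whole. A call with a gripper value outside its range is refused whole. "fingers" is the opening, from 0 (shut) to 1 (fully open), set as the call begins (left out, the last holds). The fingers move at their own pace and stop on an object; "grip_force" is the grip in N (left out, the last holds). Time passes only in rows, so rows that do not move let the fingers close. It gives the time, the measured TCP pose, the force, the opening and the grip force at its end, in the units of the state.
- sensors.get_obs(): the state, without advancing time (a new reading comes with each control period).
- grab_frame(name): name is "side" or "top" or "wrist"; returns a dict with "frame" (420x560x3 uint8, red, green, blue), "fx", "fy", "cx", "cy" (pixels), "k1" (the pictures are not rectified: a ray, as slopes to the right and down, at radius r is drawn at 1 + k1 r^2 times it, then the intrinsics apply), "camera_from_world" (4x4, takes a point from world to camera coordinates); the wrist camera has in their place "hand_eye" (4x4, takes a point from camera to tool coordinates, whose origin is the TCP and whose axes are the flange's). Camera axes: x right, y down, z forward; pixel columns grow to the right and rows downward; lengths in m; the calibration is good to about 2 mm. A picture is of the moment at which its call begins: read the wrist's pose just before it. There is no depth.
- order.sign_off(): hands the job in; it is judged then, once.
The state is a dict: "clock": time; "joint_positions": joint angles; "qvel": joint speeds; "tau": joint torques, N m; "tcp_pos": TCP position; "tcp_rot": TCP orientation; "ft_force": force on the tool from outside, world axes, zero at the start; "moment": the same for the moment, N m; "width": opening from 0.0 (shut) to 1.0 (fully open); "grasp_force": force on a finger pad.
Only numpy, scipy, OpenCV 4.12 (cv2) and the standard library are available. Lean on these libraries where they do the work, as an engineer would, in place of code of your own. Each camera call takes 0.05 s, during which the arm holds its last target. There are 200 camera calls.

TASK

First turn the shelf selector's sleeve to 3 and let it click in. Then stand every screw tin upright in single file inside the yellow-bordered strip in front of the stock reader, its label squarely facing the reader's window, and with all of them standing there press the green button fully down. Finally switch the selector off by turning it to 10, the red mark, leaving the tins as they are read and the blue bin, the dish and the screwdriver undisturbed.

Things in the scene. Friction and masses are not known exactly. Their poses are not given: they have to be found in the camera images.
- reader: Stock reader, fixed: grey block 70 mm deep (x), 440 mm wide (y), 67 mm high; origin at the centre of its underside. The long dark window with a red line is in its front, which looks to its -x (towards the robot). In front of it a flat dark strip with a yellow border is painted on the bench, 100 (x) by 460 mm (y), without height, its middle 95 mm from the origin. Place and yaw vary.
- read_zone (a point): Middle of the reading strip, at bench height. Its x axis points squarely into the reader's window, whose face is 60 mm away; y runs along the strip; z up.
- post: Selector post, fixed, black, round: 104 mm across, 50 mm high; origin at the centre of its underside. On its flat top, around the sleeve, lie ten scale marks 30 degrees apart, numbered 1 to 10 clockwise seen from above: 1 green, 5 yellow, 10 red (off), the others white. Mark 1 is on the robot's side (world -x) of the sleeve; the post is never turned.
- selector (a joint): Angle (rad) of the selector's sleeve; grows clockwise seen from above. Ten click positions (detents) 0.5236 (30 degrees) apart: setting n is at (n-1)*0.5236, so 1 is 0, 3 is 1.047, 10 is 4.712; end stops 0.1 beyond 1 and 10. It starts between 6 and 10. A spring (about 0.1 N m at most) pulls a released sleeve to the nearest click.
- selector_grip (a point): Point on the sleeve's upright axis, 84 mm above the bench: the height to grip. The sleeve is ribbed aluminium, 52 mm across, 57 to 105 mm above the bench, with a blue top, and at its foot a thin blue flange 68 mm across (50 to 57 mm up). White lines on its top and on the flange are its pointer.
- selector_pointer (a point): Tip of the white pointer on the sleeve's flange, 34 mm from the sleeve's axis, 57 mm above the bench.
- book (a joint): Travel (m) of the green push button: 0 up, 0.006 fully down. A spring returns it; about 5 N pushes it down.
- book_top (a point): Centre of the top of the green round button, 32 mm across, pressed straight down. It stands on a fixed box 90 x 90 x 45 mm, grey with a yellow top; it and the selector post stand left and right of the work, either way round.
- tin_a: Screw tin, closed upright steel cylinder 60 mm across and 56 mm high, about 0.3 kg (heavier below), with red lid. Origin at the centre of its underside, z up. Its x axis points out through the middle of its white label with black bars, on one side of the tin; a white line on the lid runs from the middle to the rim above the label. May be absent.
- tin_a_label (a point): Middle of the label of the red-lidded tin, on its surface, 30 mm from the axis along the tin's x, 24 mm up.
- tin_b: Screw tin, closed upright steel cylinder 60 mm across and 56 mm high, about 0.3 kg (heavier below), with blue lid. Origin at the centre of its underside, z up. Its x axis points out through the middle of its white label with black bars, on one side of the tin; a white line on the lid runs from the middle to the rim above the label. May be absent.
- tin_b_label (a point): Middle of the label of the blue-lidded tin, on its surface, 30 mm from the axis along the tin's x, 24 mm up.
- tin_c: Screw tin, closed upright steel cylinder 60 mm across and 56 mm high, about 0.3 kg (heavier below), with green lid. Origin at the centre of its underside, z up. Its x axis points out through the middle of its white label with black bars, on one side of the tin; a white line on the lid runs from the middle to the rim above the label. May be absent.
- tin_c_label (a point): Middle of the label of the green-lidded tin, on its surface, 30 mm from the axis along the tin's x, 24 mm up.
- tin_d: Screw tin, closed upright steel cylinder 60 mm across and 56 mm high, about 0.3 kg (heavier below), with orange lid. Origin at the centre of its underside, z up. Its x axis points out through the middle of its white label with black bars, on one side of the tin; a white line on the lid runs from the middle to the rim above the label. May be absent.
- tin_d_label (a point): Middle of the label of the orange-lidded tin, on its surface, 30 mm from the axis along the tin's x, 24 mm up.
- parts_bin: Bystander: open blue plastic bin 130 x 100 x 50 mm, beside the reader. Origin at the centre of its underside.
- dish: Bystander: round steel dish 110 mm across, 28 mm high, beside the reader. Origin at the centre of its underside.
- driver: Bystander: screwdriver with a yellow handle, 200 mm long, lying behind the reader. Origin under its middle.
There are look-alikes about, which are no part of the job. Of the things like the part that bears book, leave any that is pink; of the rest the larger one is meant. Leave any purple look-alike of the tin_b alone.

How it is judged:
On the way, in this order (a step that is already met when the one before it is completed fails the run):
1. the selector is clicked in at 3 and let go (value of joint selector between 0.9172 and 1.1772 rad and contact force between the fingers and selector below 0.3 N), for 0.4 s.
2. with the selector at 3, every tin stands released in the strip, label facing the window (value of joint selector between 0.9172 and 1.1772 rad and x of tin_a in the frame of read_zone between -0.021 and 0.021 m and y of tin_a in the frame of read_zone between -0.202 and 0.202 m and x of each of tin_a_label, tin_b_label, tin_c_label, tin_d_label in the frame of read_zone above 0 m and angle between the x axis of each of tin_a, tin_b, tin_c, tin_d and the x axis of read_zone, either way round below 0.35 rad and angle between each of tin_a, tin_b, tin_c, tin_d's own z axis and vertical below 0.1 rad and height (world z) of tin_a between -0.004 and 0.005 m and linear speed of each of tin_a, tin_b, tin_c, tin_d below 0.02 m/s and x of tin_b in the frame of read_zone between -0.021 and 0.021 m and y of tin_b in the frame of read_zone between -0.202 and 0.202 m and height (world z) of tin_b between -0.004 and 0.005 m and x of tin_c in the frame of read_zone between -0.021 and 0.021 m and y of tin_c in the frame of read_zone between -0.202 and 0.202 m and height (world z) of tin_c between -0.004 and 0.005 m and x of tin_d in the frame of read_zone between -0.021 and 0.021 m and y of tin_d in the frame of read_zone between -0.202 and 0.202 m and height (world z) of tin_d between -0.004 and 0.005 m and contact force between the fingers and tin_a below 0.3 N and contact force between the fingers and tin_b below 0.3 N and contact force between the fingers and tin_c below 0.3 N and contact force between the fingers and tin_d below 0.3 N), for 0.3 s.
3. the button is pressed down while the selector is at 3 and every tin stands in the strip, label facing the window (value of joint selector between 0.9172 and 1.1772 rad and x of tin_a in the frame of read_zone between -0.021 and 0.021 m and y of tin_a in the frame of read_zone between -0.202 and 0.202 m and x of each of tin_a_label, tin_b_label, tin_c_label, tin_d_label in the frame of read_zone above 0 m and angle between the x axis of each of tin_a, tin_b, tin_c, tin_d and the x axis of read_zone, either way round below 0.35 rad and angle between each of tin_a, tin_b, tin_c, tin_d's own z axis and vertical below 0.1 rad and height (world z) of tin_a between -0.004 and 0.005 m and linear speed of each of tin_a, tin_b, tin_c, tin_d below 0.02 m/s and x of tin_b in the frame of read_zone between -0.021 and 0.021 m and y of tin_b in the frame of read_zone between -0.202 and 0.202 m and height (world z) of tin_b between -0.004 and 0.005 m and x of tin_c in the frame of read_zone between -0.021 and 0.021 m and y of tin_c in the frame of read_zone between -0.202 and 0.202 m and height (world z) of tin_c between -0.004 and 0.005 m and x of tin_d in the frame of read_zone between -0.021 and 0.021 m and y of tin_d in the frame of read_zone between -0.202 and 0.202 m and height (world z) of tin_d between -0.004 and 0.005 m and value of joint book above 0.004 m), for 0.05 s.
At the end, for the whole second after the job is handed in: The selector is clicked in at 10 (within 0.13 rad), the button is up, and every tin present stands upright and at rest on the bench in the strip (its axis within 21 mm of the midline and 202 mm of the middle along it), its label within 0.35 rad of facing the window (value of joint selector between 4.5824 and 4.8424 rad and value of joint book below 0.002 m and x of tin_a in the frame of read_zone between -0.021 and 0.021 m and y of tin_a in the frame of read_zone between -0.202 and 0.202 m and x of each of tin_a_label, tin_b_label, tin_c_label, tin_d_label in the frame of read_zone above 0 m and angle between the x axis of each of tin_a, tin_b, tin_c, tin_d and the x axis of read_zone, either way round below 0.35 rad and angle between each of tin_a, tin_b, tin_c, tin_d's own z axis and vertical below 0.1 rad and height (world z) of tin_a between -0.004 and 0.005 m and linear speed of each of tin_a, tin_b, tin_c, tin_d below 0.02 m/s and x of tin_b in the frame of read_zone between -0.021 and 0.021 m and y of tin_b in the frame of read_zone between -0.202 and 0.202 m and height (world z) of tin_b between -0.004 and 0.005 m and x of tin_c in the frame of read_zone between -0.021 and 0.021 m and y of tin_c in the frame of read_zone between -0.202 and 0.202 m and height (world z) of tin_c between -0.004 and 0.005 m and x of tin_d in the frame of read_zone between -0.021 and 0.021 m and y of tin_d in the frame of read_zone between -0.202 and 0.202 m and height (world z) of tin_d between -0.004 and 0.005 m); the robot touches nothing.
It fails at once if the blue bin is moved by more than 30 mm (distance of parts_bin from where it was at the start of the episode above 0.03 m).
It fails at once if the dish is moved by more than 30 mm (distance of dish from where it was at the start of the episode above 0.03 m).
It fails at once if the screwdriver is moved by more than 30 mm (distance of driver from where it was at the start of the episode above 0.03 m).
Of tin_a, tin_b, tin_c, tin_d only 3 to 4 are there at a start; the rules pass over those that are not, and their reading is None.
At some moment in a run one of tin_a, tin_b, tin_c, tin_d may be knocked a few centimetres aside while the robot is not near it.
Once in a run the grip may slacken for a moment while it holds something.
It also fails if it takes over 210 s, if anything falls off the work surface, if the arm or the gripper's body presses on something with over 40 N, if the wrist force passes 120 N, or if a joint passes its speed limit or range.

## Working session

There is one attempt and no reset: what is moved stays moved. The work goes in short steps, Python scripts to look and compute and a tool call to move; the robot and the scene stay as the last step left them, time stands still between calls to the robot, and variables do not carry over. Pictures are saved under pics/ and viewed, at most 14 in all, crops included, and the job is handed in when it is done.

Besides the shell and the picture viewer there is one more tool, called after ">>>" by a JSON object that holds its "op" and its "data", one argument or row to a line. jog_arm: Moves the arm, as the interface text tells. Its arguments: {"type":"object","properties":{"moves":{"type":"array"},"fingers":{"type":"number"},"grip_force":{"type":"number"}},"required":["moves"]}

```bash
mkdir -p pics; ls; cat > h.py <<'E'
import numpy as np, cv2
from scipy.spatial.transform import Rotation as R
from cell import sensors, grab_frame, order
def look(name):
    s=sensors.get_obs(); d=grab_frame(name)
    if name=='wrist':
        T=np.eye(4);T[:3,:3]=R.from_rotvec(s['tcp_rot']).as_matrix();T[:3,3]=s['tcp_pos']
        d['wc']=T@np.array(d['hand_eye'])
    else: d['wc']=np.linalg.inv(np.array(d['camera_from_world']))
    d['bgr']=cv2.cvtColor(d['frame'],cv2.COLOR_RGB2BGR)
    return d
def ray(d,u,v):
    K=np.array([[d['fx'],0,d['cx']],[0,d['fy'],d['cy']],[0,0,1.]])
    p=cv2.undistortPoints(np.array([[[u,v]]],float),K,np.array([d['k1'],0,0,0,0.]))[0,0]
    return d['wc'][:3,3], d['wc'][:3,:3]@np.array([p[0],p[1],1.])
def onz(d,u,v,z):
    o,r=ray(d,u,v); return o+r*(z-o[2])/r[2]
def proj(d,P):
    c=np.linalg.inv(d['wc'])@np.append(P,1); x,y=c[0]/c[2],c[1]/c[2]; f=1+d['k1']*(x*x+y*y)
    return np.array([d['fx']*x*f+d['cx'],d['fy']*y*f+d['cy']])
def tri(pairs):
    A=np.zeros((3,3));b=np.zeros(3);rs=[ray(*p) for p in pairs]
    for o,r in rs:
        r=r/np.linalg.norm(r);M=np.eye(3)-np.outer(r,r);A+=M;b+=M@o
    X=np.linalg.solve(A,b)
    return X
E
python3 - <<'E'
from h import *
for n in ('top','side','wrist'):
    d=look(n); cv2.imwrite(f'pics/{n}0.png',d['bgr']); print(n,d['wc'].round(3).tolist(),d['fx'],d['k1'])
print(sensors.get_obs())
E
```

```text
pics
top [[-0.003, -0.988, 0.157, 0.366], [-1.0, 0.006, 0.017, 0.048], [-0.017, -0.157, -0.987, 1.24], [0.0, 0.0, 0.0, 1.0]] 474.0430805480472 -0.06621276693837044
side [[0.96, -0.167, 0.223, 0.257], [-0.279, -0.61, 0.742, -0.939], [0.012, -0.774, -0.633, 0.919], [0.0, 0.0, 0.0, 1.0]] 446.741866005273 -0.14436005834600596
wrist [[0.374, 0.894, 0.247, 0.142], [0.927, -0.36, -0.102, 0.535], [-0.002, 0.267, -0.964, 0.374], [0.0, 0.0, 0.0, 1.0]] 367.89580784430825 -0.03041720167601234
{'clock': 0.15, 'joint_positions': array([ 1.10240382e+00,  3.51109585e-01,  1.65223631e+00,  1.68911308e-05,
        1.13908699e+00, -8.46204422e-02]), 'qvel': array([-0.00013487, -0.00171629, -0.00116398, -0.00022099,  0.001923  ,
        0.00010238]), 'tau': array([-2.61661053e-04, -5.06253433e+01, -2.91496360e+01, -9.91660454e-05,
        3.39348248e-03, -2.27061992e-05]), 'tcp_pos': array([0.20581882, 0.50980958, 0.25589916]), 'tcp_rot': array([-5.99099477e-01, -3.08369076e+00,  1.26302325e-03]), 'ft_force': array([ 0.65143019,  0.86888252, -0.11564986]), 'moment': array([ 0.03848486,  0.03318345, -0.0021279 ]), 'grasp_force': 0.0, 'width': 0.9974704727079653}
```

View pics/top0.png

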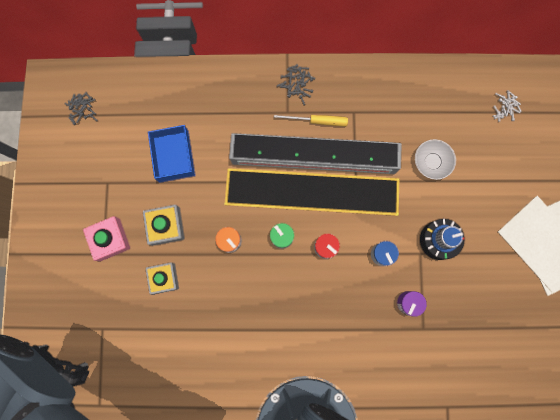

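View pics/side0.png

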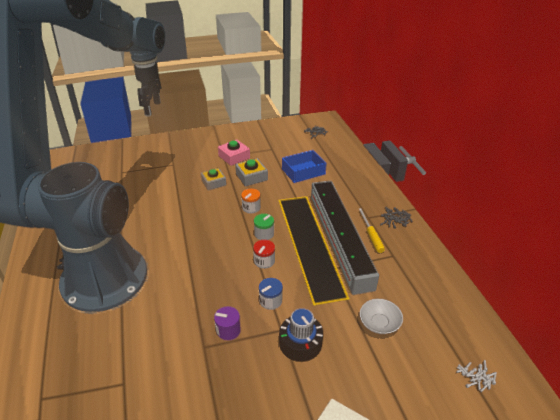

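The top view shows tins at about orange (228,240), green (282,236), red (327,246) and blue (386,254), with the purple decoy at (412,303). The selector is at (442,239), the larger yellow button box at (162,224) with smaller and pink decoys nearby, and the strip spans roughly (226,170) to (399,214). The side view agrees, and all four tins are present.

```bash
cat > meas.py <<'E'
from h import *
# HSV ranges for lids
COL={'a':[(0,6),(174,180)],'b':[(105,118)],'c':[(50,80)],'d':[(8,17)]}
def hsv(d): return cv2.cvtColor(d['bgr'],cv2.COLOR_BGR2HSV)
def mask(d,k,smin=120,vmin=70):
    h=hsv(d); m=np.zeros(h.shape[:2],np.uint8)
    for lo,hi in COL[k]: m|=cv2.inRange(h,(lo,smin,vmin),(hi,255,255))
    return m
def lids(d,k,z=.056,smin=120,reg=(.25,.85,-.55,.55)):
    """lid blobs: hull on plane z -> centre, radius, line direction (world)"""
    out=[]
    cs,_=cv2.findContours(mask(d,k,smin),cv2.RETR_EXTERNAL,cv2.CHAIN_APPROX_NONE)
    for c in cs:
        if cv2.contourArea(c)<60: continue
        P=np.array([onz(d,*q[0],z)[:2] for q in c])
        (x,y),r=cv2.minEnclosingCircle((P*1000).astype(np.float32))
        x,y,r=x/1000,y/1000,r/1000
        if not(reg[0]<x<reg[1] and reg[2]<y<reg[3]) or not .022<r<.042: continue
        px=proj(d,[x,y,z])
        # white line: bright, unsaturated pixels in the disc
        s=int(cv2.boundingRect(c)[2])+4; H=hsv(d); L=[];W=[]
        for v in range(int(px[1])-s,int(px[1])+s):
            for u in range(int(px[0])-s,int(px[0])+s):
                if 0<=u<560 and 0<=v<420:
                    w=onz(d,u,v,z)[:2]-[x,y]
                    if np.hypot(*w)<.8*r: 
                        wt=max(0,150-float(H[v,u,1]))*(H[v,u,2]>130)
                        L.append(w);W.append(wt)
        L=np.array(L);W=np.array(W); m=(L*W[:,None]).sum(0)/max(W.sum(),1)
        out.append(dict(c=np.array([x,y]),r=r,px=px,ang=np.arctan2(m[1],m[0]),n=W.sum(),mlen=np.hypot(*m)))
    return out
E
python3 - <<'E'
from meas import *
t=look('top'); s=look('side')
np.set_printoptions(precision=4,suppress=True)
for k in 'abcd':
    for n,d in(('t',t),('s',s)):
        for o in lids(d,k): print(k,n,o['c'],'r %.4f'%o['r'],o['px'].round(1),'ang %.1f'%np.degrees(o['ang']),'m %.4f'%o['mlen'])
def best(d,k): 
    return lids(d,k)
# triangulated heights: pair nearest candidates
for k in 'abcd':
    for o in lids(t,k):
        for q in lids(s,k):
            if np.hypot(*(o['c']-q['c']))<.03: print('tri',k,tri([(t,*o['px']),(s,*q['px'])]))
# strip
for n,d in(('t',t),('s',s)):
    m=cv2.inRange(hsv(d),(22,120,120),(34,255,255))
    cs,_=cv2.findContours(m,cv2.RETR_EXTERNAL,cv2.CHAIN_APPROX_NONE)
    c=max(cs,key=lambda c:cv2.boundingRect(c)[2]*cv2.boundingRect(c)[3])
    P=np.array([onz(d,*q[0],0)[:2] for q in c],np.float32)*1000
    print('strip',n,cv2.minAreaRect(P), cv2.boundingRect(c))
    for c in cs:
        if cv2.contourArea(c)>150: print(' yellow blob',n,cv2.contourArea(c),cv2.boundingRect(c))
    # green buttons
    g=cv2.inRange(hsv(d),(45,120,60),(80,255,255)); cs,_=cv2.findContours(g,cv2.RETR_EXTERNAL,cv2.CHAIN_APPROX_NONE)
    for c in cs:
        if cv2.contourArea(c)>40: (x,y),r=cv2.minEnclosingCircle(c); print(' green',n,x,y,r,onz(d,x,y,.055)[:2])
c=cv2.resize(t['bgr'][205:275,405:480],None,fx=8,fy=8,interpolation=cv2.INTER_CUBIC); cv2.imwrite('pics/selt.png',c)
s0=sensors.get_obs(); print(R.from_rotvec(s0['tcp_rot']).as_matrix())
E
```

```text
a t [ 0.4539 -0.0539] r 0.0307 [327.  245.5] ang -127.3 m 0.0119
a s [ 0.4545 -0.0581] r 0.0339 [263.6 247.8] ang -154.2 m 0.0081
b t [ 0.4348 -0.1998] r 0.0293 [385.6 252.8] ang -148.8 m 0.0114
b t [ 0.4744 -0.3679] r 0.0226 [451.7 236.5] ang -71.2 m 0.0091
b t [ 0.4702 -0.35  ] r 0.0342 [444.7 238.2] ang -80.2 m 0.0055
b s [ 0.4854 -0.3129] r 0.0221 [301.8 316.3] ang -75.7 m 0.0058
b s [ 0.4358 -0.2013] r 0.0294 [270.  286.6] ang -168.7 m 0.0068
c t [0.4807 0.0591] r 0.0290 [281.7 235. ] ang 33.7 m 0.0053
c s [0.4814 0.055 ] r 0.0330 [263.3 220.8] ang 51.6 m 0.0148
tri a [ 0.4547 -0.0543  0.0523]
tri b [ 0.4355 -0.2001  0.0547]
tri c [0.4817 0.0591 0.0525]
strip t ((594.8119506835938, -153.90878295898438), (197.06402587890625, 98.27603912353516), 84.84307861328125) (326, 175, 73, 41)
 yellow blob t 452.0 (148, 266, 25, 26)
 yellow blob t 746.5 (146, 208, 32, 33)
 yellow blob t 182.5 (311, 115, 37, 9)
 green t 158.6052703857422 277.868408203125 4.884497165679932 [0.3745 0.367 ]
 green t 100.75806427001953 237.0806427001953 6.5304670333862305 [0.477 0.52 ]
 green t 281.6929931640625 235.0614013671875 11.545268058776855 [0.4807 0.0591]
 green t 159.42857360839844 223.0 6.2024688720703125 [0.5126 0.3695]
strip s ((604.20458984375, -20.051437377929688), (456.7631530761719, 97.73658752441406), 86.21488189697266) (279, 197, 70, 108)
 yellow blob s 172.5 (368, 226, 16, 27)
 yellow blob s 167.0 (279, 197, 70, 108)
 green s 263.5 220.0 9.708344459533691 [0.483  0.0597]
[[-0.9273  0.3744 -0.0002]
 [ 0.3744  0.9273 -0.0005]
 [ 0.     -0.0005 -1.    ]]
```

View pics/selt.png

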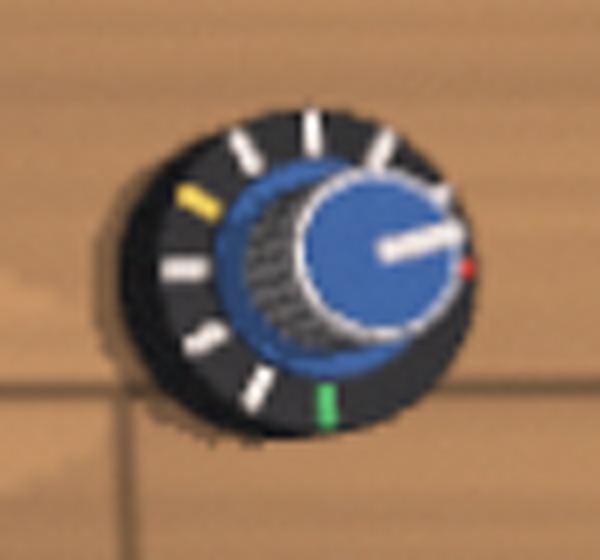

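The crop shows the pointer about 15° above "right", between 9 and 10, with the post-top centre near (445,239) in the full image. That puts the post at about (0.470, -0.350). I'll move above it.

>>> {"op": "jog_arm", "data": {
  "moves": [
    [[-0.59,-0.73,0],[0,0,0]],
    [[-0.59,-0.73,0],[0,0,0]],
    [[-0.59,-0.73,0],[0,0,0]],
    [[-0.59,-0.73,0],[0,0,0]],
    [[-0.59,-0.73,0],[0,0,0]],
    [[-0.59,-0.73,0],[0,0,0]],
    [[-0.59,-0.73,0],[0,0,0]],
    [[-0.59,-0.73,0],[0,0,0]],
    [[-0.59,-0.73,0],[0,0,0]],
    [[-0.59,-0.73,0],[0,0,0]],
    [[-0.59,-0.73,0],[0,0,0]],
    [[-0.59,-0.73,0],[0,0,0]]
  ]
}}

```text
clock: 1.45
tcp_pos: [0.3374, 0.0775, 0.2565]
tcp_rot: [0.599, 3.083, 0.0]
ft_force: [1.0, 0.5, 0.3]
width: 1.0
grasp_force: 0.0
```

>>> {"op": "jog_arm", "data": {
  "moves": [
    [[-0.59,-0.73,0],[0,0,0]],
    [[-0.59,-0.73,0],[0,0,0]],
    [[-0.59,-0.73,0],[0,0,0]],
    [[-0.59,-0.73,0],[0,0,0]],
    [[-0.59,-0.73,0],[0,0,0]],
    [[-0.59,-0.73,0],[0,0,0]],
    [[-0.59,-0.73,0],[0,0,0]],
    [[-0.59,-0.73,0],[0,0,0]],
    [[-0.59,-0.73,0],[0,0,0]],
    [[-0.59,-0.73,0],[0,0,0]],
    [[-0.59,-0.73,0],[0,0,0]],
    [[-0.59,-0.73,0],[0,0,0]]
  ]
}}

```text
clock: 2.65
tcp_pos: [0.4689, -0.3535, 0.2561]
tcp_rot: [-0.599, -3.084, -0.0]
ft_force: [0.4, 1.0, -0.4]
width: 1.0
grasp_force: 0.0
```

>>> {"op": "jog_arm", "data": {
  "moves": [
    [[0,0,0],[0,0,1]],
    [[0,0,0],[0,0,1]],
    [[0,0,0],[0,0,1]],
    [[0,0,0],[0,0,1]],
    [[0,0,0],[0,0,1]],
    [[0,0,0],[0,0,1]],
    [[0,0,0],[0,0,1]],
    [[0,0,0],[0,0,1]],
    [[0,0,0],[0,0,1]],
    [[0,0,0],[0,0,1]],
    [[0,0,0],[0,0,1]],
    [[0,0,0],[0,0,1]]
  ]
}}

```text
clock: 3.85
tcp_pos: [0.4687, -0.3519, 0.2561]
tcp_rot: [-2.302, -2.138, 0.0]
ft_force: [0.6, 0.3, 0.6]
width: 0.997
grasp_force: 0.0
```

>>> {"op": "jog_arm", "data": {
  "moves": [
    [[0,0,0],[0,0,1]],
    [[0,0,0],[0,0,1]],
    [[0,0,0],[0,0,1]],
    [[0,0,0],[0,0,1]],
    [[0,0,0],[0,0,1]],
    [[0,0,0],[0,0,1]],
    [[0,0,0],[0,0,1]],
    [[0,0,0],[0,0,1]],
    [[0,0,0],[0,0,1]],
    [[0,0,0],[0,0,1]],
    [[0,0,0],[0,0,1]],
    [[0,0,0],[0,0,1]]
  ]
}}

```text
clock: 5.05
tcp_pos: [0.4686, -0.3519, 0.2562]
tcp_rot: [-3.119, -0.376, 0.0]
ft_force: [0.9, -0.2, -0.6]
width: 1.0
grasp_force: 0.0
```

```bash
cat >> h.py <<'E'
def plan(xyz,psi=None):
    """total shift (units of 4cm, tool axes now) and turn (units of 6deg) to TCP xyz, tool-y angle psi(deg)"""
    s=sensors.get_obs(); M=R.from_rotvec(s['tcp_rot']).as_matrix()
    now=np.degrees(np.arctan2(M[1,1],M[0,1]))
    j1=np.degrees(s['joint_positions'][0]); j6=np.degrees(s['joint_positions'][5])
    d=M.T@(np.array(xyz)-s['tcp_pos'])/.04
    msg=f'shift {d.round(2)} psi now {now:.1f} (j1-j6 {j1-j6:.1f}) j6 {j6:.0f}'
    if psi is not None:
        t=(j1-j6)-psi; msg+=f' turn wz {t/6:.2f}  (alt {(t-180)/6:.2f} {(t+180)/6:.2f})'
        j1t=np.degrees(np.arctan2(xyz[1],xyz[0])); msg+=f' j6 at end {[round(j1t-psi+q) for q in (-180,0,180)]} psi {[round(psi-q) for q in (-180,0,180)]}'
    print(msg,'tilt',M[:,2].round(3))
E
python3 - <<'E'
from meas import *
np.set_printoptions(precision=4,suppress=True)
w=look('wrist');t=look('top');s=look('side')
cv2.imwrite('pics/w1.png',w['bgr'])
for n,d in(('t',t),('w',w)):
    H=hsv(d); y=cv2.inRange(H,(18,90,100),(36,255,255))
    if n=='t': cv2.imwrite('pics/ym.png',cv2.bitwise_and(d['bgr'],d['bgr'],mask=y)[150:230,215:410])
    for o in lids(d,'b',.105): print(n,o['c'],o['r'],o['px'],np.degrees(o['ang']))
# strip: all strip-yellow pixels in the neighbourhood, on z=0
for n,d,box in(('t',t,(215,160,410,222)),('s',s,(275,190,352,308))):
    H=hsv(d);y=cv2.inRange(H,(18,90,90),(36,255,255)); b=np.zeros_like(y);b[box[1]:box[3],box[0]:box[2]]=y[box[1]:box[3],box[0]:box[2]]
    P=np.array([onz(d,u,v,0)[:2] for v,u in zip(*np.nonzero(b))],np.float32)*1000
    print('strip',n,len(P),cv2.minAreaRect(P),[proj(d,[*q/1000,0]).round(0).tolist() for q in cv2.boxPoints(cv2.minAreaRect(P))])
COL['d']=[(8,14)]
for n,d in(('t',t),('s',s)):
    for o in lids(d,'d',smin=170): print('d',n,o)
plan([.47,-.35,.1],-98)
E
```

```text
t [ 0.4331 -0.1903] 0.029026168823242188 [385.9599 252.3052] -153.77873522131705
t [ 0.466  -0.3339] 0.03273799133300781 [444.84   238.1286] 10.52417844573354
w [ 0.47   -0.3512] 0.02251163101196289 [278.9221 204.8269] -76.65549889637387
w [ 0.4511 -0.2226] 0.026090673446655274 [106.3785 188.8906] -164.749366684083
w [ 0.4807 -0.3488] 0.028896507263183595 [279.241  190.5565] -55.22652389968888
strip t 1345 ((602.79296875, -21.0279541015625), (462.72222900390625, 102.39786529541016), 86.13015747070312) [[398.0, 216.0], [399.0, 178.0], [227.0, 167.0], [224.0, 205.0]]
strip s 540 ((602.0445556640625, -45.79576110839844), (409.6922302246094, 104.36297607421875), 86.24827575683594) [[312.0, 306.0], [350.0, 299.0], [311.0, 205.0], [280.0, 209.0]]
d t {'c': array([0.4718, 0.1971]), 'r': 0.029151649475097657, 'px': array([226.7082, 238.7932]), 'ang': np.float64(-2.3299926420044317), 'n': np.float64(4301.0), 'mlen': np.float64(0.011763061022629803)}
d s {'c': array([0.4728, 0.1936]), 'r': 0.036113819122314456, 'px': array([250.4513, 194.3762]), 'ang': np.float64(-2.759618387621014), 'n': np.float64(1500.0), 'mlen': np.float64(0.01027588707885635)}
shift [ 0.04 -0.04  3.91] psi now -75.9 (j1-j6 -75.9) j6 34 turn wz 3.69  (alt -26.31 33.69) j6 at end [-119, 61, 241] psi [82, -98, -278] tilt [-0.  0. -1.]
```

View pics/w1.png

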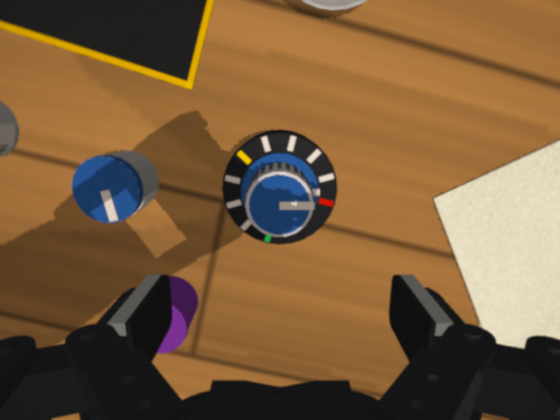

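The wrist view shows the sleeve top at (279,205), its pointer about 13° short of the red mark, and nothing close enough to hit the fingers. Next I'll turn to the start angle, descend, grip, and turn back about 197°.

>>> {"op": "jog_arm", "data": {
  "moves": [
    [[0.04,0,0.5],[0,0,0.95]],
    [[0,0,0.6],[0,0,0.95]],
    [[0,0,0.6],[0,0,0.95]],
    [[0,0,0.6],[0,0,0.95]],
    [[0,0,0.6],[0,0,0]],
    [[0,0,0.5],[0,0,0]],
    [[0,0,0.4],[0,0,0]],
    [[0,0,0.35],[0,0,0]],
    [[0,0,0],[0,0,0]]
  ],
  "fingers": 1
}}

```text
clock: 6.1
tcp_pos: [0.4696, -0.351, 0.0886]
tcp_rot: [-3.131, 0.238, 0.004]
ft_force: [0.4, -0.2, -0.3]
width: 1.001
grasp_force: 0.0
```

>>> {"op": "jog_arm", "data": {
  "moves": [
    [[0,0,0],[0,0,0]],
    [[0,0,0],[0,0,0]],
    [[0,0,0],[0,0,0]],
    [[0,0,0],[0,0,0]],
    [[0,0,0],[0,0,0]],
    [[0,0,0],[0,0,0]],
    [[0,0,0],[0,0,0]],
    [[0,0,0],[0,0,0]]
  ],
  "fingers": 0,
  "grip_force": 60
}}

```text
clock: 6.9
tcp_pos: [0.4708, -0.3506, 0.0917]
tcp_rot: [-3.131, 0.24, -0.001]
ft_force: [-0.5, 9.0, 10.4]
width: 0.594
grasp_force: 61.3
```

>>> {"op": "jog_arm", "data": {
  "moves": [
    [[0,0,0],[0,0,-1]],
    [[0,0,0],[0,0,-1]],
    [[0,0,0],[0,0,-1]],
    [[0,0,0],[0,0,-1]],
    [[0,0,0],[0,0,-1]],
    [[0,0,0],[0,0,-1]],
    [[0,0,0],[0,0,-1]],
    [[0,0,0],[0,0,-1]],
    [[0,0,0],[0,0,-1]],
    [[0,0,0],[0,0,-1]],
    [[0,0,0],[0,0,-1]],
    [[0,0,0],[0,0,-1]]
  ]
}}

```text
clock: 8.1
tcp_pos: [0.4709, -0.3509, 0.0918]
tcp_rot: [2.672, 1.652, 0.002]
ft_force: [1.4, 8.8, 9.0]
width: 0.597
grasp_force: 61.2
```

>>> {"op": "jog_arm", "data": {
  "moves": [
    [[0,0,0],[0,0,-1]],
    [[0,0,0],[0,0,-1]],
    [[0,0,0],[0,0,-1]],
    [[0,0,0],[0,0,-1]],
    [[0,0,0],[0,0,-1]],
    [[0,0,0],[0,0,-1]],
    [[0,0,0],[0,0,-1]],
    [[0,0,0],[0,0,-1]],
    [[0,0,0],[0,0,-1]],
    [[0,0,0],[0,0,-1]],
    [[0,0,0],[0,0,-1]],
    [[0,0,0],[0,0,-1]]
  ]
}}

```text
clock: 9.3
tcp_pos: [0.4713, -0.3509, 0.0918]
tcp_rot: [1.19, 2.905, 0.002]
ft_force: [3.6, 8.9, 8.3]
width: 0.592
grasp_force: 61.4
```

>>> {"op": "jog_arm", "data": {
  "moves": [
    [[0,0,0],[0,0,-1]],
    [[0,0,0],[0,0,-1]],
    [[0,0,0],[0,0,-1]],
    [[0,0,0],[0,0,-1]],
    [[0,0,0],[0,0,-1]],
    [[0,0,0],[0,0,-1]],
    [[0,0,0],[0,0,-1]],
    [[0,0,0],[0,0,-1]],
    [[0,0,0],[0,0,-0.8]],
    [[0,0,0],[0,0,0]],
    [[0,0,0],[0,0,0]]
  ]
}}

```text
clock: 10.4
tcp_pos: [0.4713, -0.3505, 0.0918]
tcp_rot: [-0.219, 3.132, 0.001]
ft_force: [4.5, 10.0, 8.7]
width: 0.595
grasp_force: 61.5
```

```bash
python3 - <<'E'
from h import *
d=look('top'); cv2.imwrite('pics/t2.png',cv2.resize(d['bgr'][205:275,405:480],None,fx=6,fy=6,interpolation=cv2.INTER_CUBIC))
plan([.47,-.351,.09],98)
E
```

```text
shift [ 0.03 -0.01  0.04] psi now 98.0 (j1-j6 98.1) j6 -139 turn wz 0.02  (alt -29.98 30.02) j6 at end [-315, -135, 45] psi [278, 98, -82] tilt [ 0.002  0.001 -1.   ]
```

Release, rise and check.

>>> {"op": "jog_arm", "data": {
  "moves": [
    [[0,0,0],[0,0,0]],
    [[0,0,0],[0,0,0]],
    [[0,0,0],[0,0,0]],
    [[0,0,0],[0,0,0]],
    [[0,0,-0.6],[0,0,0]],
    [[0,0,-0.8],[0,0,0]],
    [[0,0,-0.8],[0,0,0]],
    [[0,0,-0.8],[0,0,0]],
    [[0,0,-0.8],[0,0,0]],
    [[0,0,0],[0,0,0]],
    [[0,0,0],[0,0,0]]
  ],
  "fingers": 1
}}

```text
clock: 11.55
tcp_pos: [0.4702, -0.3517, 0.2426]
tcp_rot: [-0.219, 3.133, -0.001]
ft_force: [0.8, -1.1, -0.7]
width: 0.999
grasp_force: 0.0
```

```bash
python3 - <<'E'
from meas import *
np.set_printoptions(precision=4,suppress=True)
w=look('wrist'); cv2.imwrite('pics/w3.png',w['bgr'])
for o in lids(w,'b',.105): print(o['c'],o['r'],np.degrees(o['ang']))
COL['d']=[(8,14)]
t=look('top')
for k in 'abcd': 
  for o in lids(t,k,smin=170 if k=='d' else 120): print(k,o['c'],o['r'],np.degrees(o['ang']))
E
```

```text
[ 0.4706 -0.351 ] 0.02243216133117676 117.96496527399766
[ 0.457  -0.3547] 0.02826630401611328 75.13752466671427
[ 0.4284 -0.2284] 0.026505460739135744 -164.68109995677293
a [ 0.454  -0.0539] 0.03070306968688965 -127.3943992115145
b [ 0.4355 -0.2007] 0.03012063980102539 -153.23921604749626
c [0.4807 0.0591] 0.02901948547363281 33.54930218968851
d [0.4724 0.1982] 0.029211687088012694 -131.86959420945368
```

View pics/w3.png

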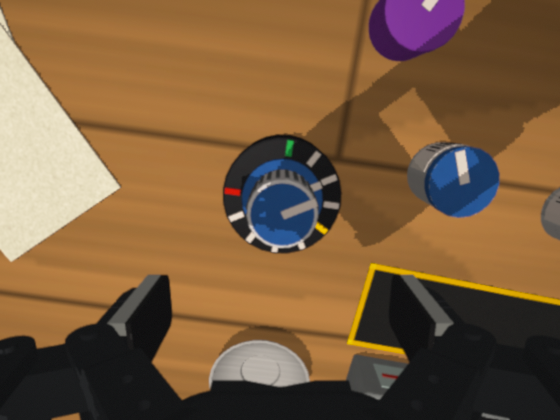

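The sleeve reads 118°, so it has clicked in at 3. The purple decoy is at (417,20) and the blue tin at (461,180), both apart from the sleeve. Next is the blue tin.

>>> {"op": "jog_arm", "data": {
  "moves": [
    [[0.055,0.64,0.18],[0,0,0]],
    [[0.055,0.64,0.18],[0,0,0]],
    [[0.055,0.64,0.18],[0,0,0]],
    [[0.055,0.64,0.18],[0,0,0]],
    [[0.055,0.64,0.18],[0,0,0]],
    [[0.055,0.64,0.18],[0,0,0]],
    [[0,0,0],[0,0,-0.6]],
    [[0,0,0],[0,0,-0.6]],
    [[0,0,0],[0,0,0]],
    [[0,0,0],[0,0,0]]
  ]
}}

```text
clock: 12.65
tcp_pos: [0.4355, -0.2012, 0.1985]
tcp_rot: [0.413, -3.113, -0.001]
ft_force: [0.8, -0.6, 0.0]
width: 1.003
grasp_force: 0.0
```

```bash
cat >> meas.py <<'E'
COL['d']=[(8,14)]
np.set_printoptions(precision=4,suppress=True)
C=np.array([.6035,-.0205]); YA=np.radians(86.1); SY=np.array([np.cos(YA),np.sin(YA)]); SX=np.array([SY[1],-SY[0]])
SLOT=dict(a=-.055,b=-.165,c=.055,d=.165)
def strip(p): return np.array([(p-C)@SX,(p-C)@SY])
def slot(k): return C+SY*SLOT[k]
def report(names=('top','wrist'),ks='abcd'):
    for n in names:
        d=look(n)
        for k in ks:
            for o in lids(d,k,smin=170 if k=='d' else 120): print(n,k,o['c'],'r %.3f'%o['r'],'L %.1f'%np.degrees(o['ang']),'m %.4f'%o['mlen'],'strip',strip(o['c']))
E
python3 - <<'E'
from meas import *
report(); plan([*[.4355,-.2007],.042],105.3); print(slot('b'))
E
```

```text
top a [ 0.4541 -0.0539] r 0.031 L -128.2 m 0.0120 strip [-0.1468 -0.0435]
top c [0.4807 0.0591] r 0.029 L 33.3 m 0.0054 strip [-0.1279  0.0711]
top d [0.4718 0.1971] r 0.029 L -133.5 m 0.0118 strip [-0.1462  0.2082]
wrist a [ 0.4527 -0.0569] r 0.033 L -138.6 m 0.0102 strip [-0.1479 -0.0466]
wrist b [ 0.4805 -0.3323] r 0.027 L -44.9 m 0.0136 strip [-0.1015 -0.3194]
wrist b [ 0.4946 -0.3826] r 0.028 L 119.5 m 0.0104 strip [-0.084  -0.3687]
wrist b [ 0.4339 -0.2015] r 0.030 L -155.7 m 0.0116 strip [-0.1569 -0.1921]
wrist b [ 0.4527 -0.3526] r 0.030 L -32.8 m 0.0189 strip [-0.1278 -0.3416]
shift [-0.    0.01  3.92] psi now 105.1 (j1-j6 105.1) j6 -135 turn wz -0.03  (alt -30.03 29.97) j6 at end [-310, -130, 50] psi [285, 105, -75] tilt [-0.001  0.    -1.   ]
[ 0.5923 -0.1851]
```

>>> {"op": "jog_arm", "data": {
  "moves": [
    [[0,0,0.3],[0,0,-0.8]],
    [[0,0,0.6],[0,0,-0.8]],
    [[0,0,0.6],[0,0,0]],
    [[0,0,0.6],[0,0,0]],
    [[0,0,0.6],[0,0,0]],
    [[0,0,0.6],[0,0,0]],
    [[0,0,0.4],[0,0,0]],
    [[0,0,0.2],[0,0,0]],
    [[0,0,0],[0,0,0]]
  ]
}}

```text
clock: 13.65
tcp_pos: [0.4354, -0.2012, 0.0424]
tcp_rot: [0.674, -3.067, -0.002]
ft_force: [-0.3, 0.7, -0.3]
width: 1.002
grasp_force: 0.0
```

>>> {"op": "jog_arm", "data": {
  "moves": [
    [[0,0,0],[0,0,0]],
    [[0,0,0],[0,0,0]],
    [[0,0,0],[0,0,0]],
    [[0,0,0],[0,0,0]],
    [[0,0,0],[0,0,0]],
    [[0,0,0],[0,0,0]],
    [[0,0,-0.5],[0,0,0]],
    [[0,0,-0.5],[0,0,0]],
    [[0,0,-0.6],[0,0,0]],
    [[0,0,-0.6],[0,0,0]],
    [[0,0,-0.6],[0,0,0]],
    [[0,0,0],[0,0,0]]
  ],
  "fingers": 0,
  "grip_force": 60
}}

```text
clock: 14.85
tcp_pos: [0.437, -0.2019, 0.1582]
tcp_rot: [-0.674, 3.064, -0.006]
ft_force: [0.6, -0.7, -1.8]
width: 0.688
grasp_force: 65.3
```

```bash
python3 - <<'E'
from meas import *
plan([*slot('b'),.15],-93.9)
E
```

```text
shift [-3.7  -1.25  0.22] psi now 114.8 (j1-j6 114.8) j6 -145 turn wz 34.78  (alt 4.78 64.78) j6 at end [-103, 77, 257] psi [86, -94, -274] tilt [ 0.005 -0.003 -1.   ]
```

>>> {"op": "jog_arm", "data": {
  "moves": [
    [[-0.53,-0.18,0],[0,0,0]],
    [[-0.53,-0.18,0],[0,0,0]],
    [[-0.53,-0.18,0],[0,0,0]],
    [[-0.53,-0.18,0],[0,0,0]],
    [[-0.53,-0.18,0],[0,0,0]],
    [[-0.53,-0.18,0],[0,0,0]],
    [[-0.53,-0.18,0],[0,0,0]],
    [[0,0,0],[0,0,1]],
    [[0,0,0],[0,0,1]],
    [[0,0,0],[0,0,1]],
    [[0,0,0],[0,0,1]],
    [[0,0,0],[0,0,1]]
  ]
}}

```text
clock: 16.05
tcp_pos: [0.5912, -0.1846, 0.1539]
tcp_rot: [-0.149, -3.137, -0.001]
ft_force: [-0.8, 0.7, -1.7]
width: 0.69
grasp_force: 65.3
```

>>> {"op": "jog_arm", "data": {
  "moves": [
    [[0,0,0],[0,0,1]],
    [[0,0,0],[0,0,1]],
    [[0,0,0],[0,0,1]],
    [[0,0,0],[0,0,1]],
    [[0,0,0],[0,0,1]],
    [[0,0,0],[0,0,1]],
    [[0,0,0],[0,0,1]],
    [[0,0,0],[0,0,1]],
    [[0,0,0],[0,0,1]],
    [[0,0,0],[0,0,1]],
    [[0,0,0],[0,0,1]],
    [[0,0,0],[0,0,1]]
  ]
}}

```text
clock: 17.25
tcp_pos: [0.5911, -0.1846, 0.1539]
tcp_rot: [-1.964, -2.45, 0.001]
ft_force: [-0.7, -0.3, -1.7]
width: 0.688
grasp_force: 65.3
```

>>> {"op": "jog_arm", "data": {
  "moves": [
    [[0,0,0],[0,0,1]],
    [[0,0,0],[0,0,1]],
    [[0,0,0],[0,0,1]],
    [[0,0,0],[0,0,1]],
    [[0,0,0],[0,0,1]],
    [[0,0,0],[0,0,1]],
    [[0,0,0],[0,0,1]],
    [[0,0,0],[0,0,1]],
    [[0,0,0],[0,0,1]],
    [[0,0,0],[0,0,1]],
    [[0,0,0],[0,0,1]],
    [[0,0,0],[0,0,1]]
  ]
}}

```text
clock: 18.45
tcp_pos: [0.5911, -0.1846, 0.1539]
tcp_rot: [-3.03, -0.828, 0.002]
ft_force: [0.5, 0.4, -2.3]
width: 0.689
grasp_force: 65.3
```

>>> {"op": "jog_arm", "data": {
  "moves": [
    [[0,0,0],[0,0,1]],
    [[0,0,0],[0,0,1]],
    [[0,0,0],[0,0,1]],
    [[0,0,0],[0,0,1]],
    [[0,0,0],[0,0,1]],
    [[0,0,0],[0,0,0.8]],
    [[0,0,0],[0,0,0]]
  ]
}}

```text
clock: 19.15
tcp_pos: [0.5912, -0.1846, 0.1541]
tcp_rot: [-3.139, 0.111, 0.002]
ft_force: [0.2, -0.5, -2.9]
width: 0.688
grasp_force: 65.3
```

```bash
python3 - <<'E'
from meas import *
plan([*slot('b'),.047],-93.9)
report(('top','wrist'))
w=look('wrist'); cv2.imwrite('pics/w4.png',w['bgr'])
E
```

```text
shift [0.03 0.01 2.68] psi now -94.1 (j1-j6 -94.1) j6 72 turn wz -0.03  (alt -30.03 29.97) j6 at end [-103, 77, 257] psi [86, -94, -274] tilt [-0.001  0.    -1.   ]
top a [ 0.4539 -0.054 ] r 0.031 L -127.6 m 0.0119 strip [-0.1469 -0.0435]
top b [ 0.4754 -0.3683] r 0.023 L 123.3 m 0.0084 strip [-0.1041 -0.3557]
top c [0.4807 0.0591] r 0.029 L 33.2 m 0.0052 strip [-0.1279  0.0711]
```

View pics/w4.png

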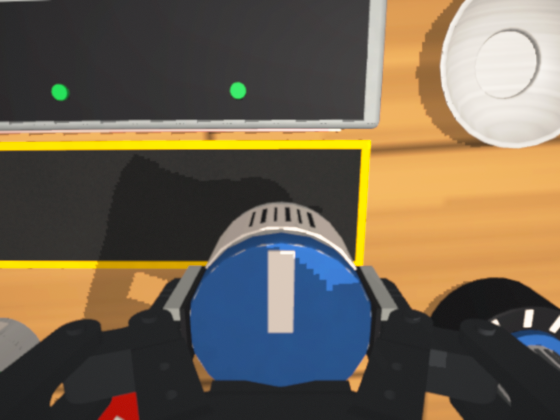

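The wrist view shows the blue tin held upright, lid line vertical at (281,290) with the label towards the window. I'll lower and release it.

>>> {"op": "jog_arm", "data": {
  "moves": [
    [[0.03,0.01,0.5],[0,0,0]],
    [[0,0,0.6],[0,0,0]],
    [[0,0,0.6],[0,0,0]],
    [[0,0,0.5],[0,0,0]],
    [[0,0,0.3],[0,0,0]],
    [[0,0,0.2],[0,0,0]],
    [[0,0,0.06],[0,0,0]],
    [[0,0,0],[0,0,0]],
    [[0,0,0],[0,0,0]]
  ]
}}

```text
clock: 20.2
tcp_pos: [0.5933, -0.1854, 0.0455]
tcp_rot: [3.139, -0.109, 0.002]
ft_force: [0.3, -0.0, -2.7]
width: 0.689
grasp_force: 65.7
```

>>> {"op": "jog_arm", "data": {
  "moves": [
    [[0,0,0],[0,0,0]],
    [[0,0,0],[0,0,0]],
    [[0,0,0],[0,0,0]],
    [[0,0,0],[0,0,0]],
    [[0,0,0],[0,0,0]],
    [[0,0,-0.5],[0,0,0]],
    [[0,0,-0.6],[0,0,0]],
    [[0,0,-0.6],[0,0,0]],
    [[0,0,-0.7],[0,0,0]],
    [[0,0,-0.7],[0,0,0]],
    [[0,0,-0.7],[0,0,0]],
    [[0,0,0],[0,0,0]]
  ],
  "fingers": 0.9
}}

```text
clock: 21.4
tcp_pos: [0.5943, -0.1858, 0.2007]
tcp_rot: [3.138, -0.109, 0.009]
ft_force: [1.1, -1.1, 0.6]
width: 0.902
grasp_force: 0.0
```

```bash
python3 - <<'E'
from meas import *
report()
plan([.4541,-.055,.2],-39)
E
```

```text
top a [ 0.454  -0.0539] r 0.031 L -127.5 m 0.0120 strip [-0.1469 -0.0435]
top b [ 0.4754 -0.3681] r 0.023 L 124.2 m 0.0082 strip [-0.1041 -0.3555]
top c [0.4808 0.0593] r 0.029 L 33.0 m 0.0051 strip [-0.1279  0.0712]
wrist b [ 0.4859 -0.3541] r 0.032 L -6.9 m 0.0092 strip [-0.0946 -0.3409]
wrist b [ 0.5925 -0.1864] r 0.031 L -4.4 m 0.0122 strip [ 0.0003 -0.1663]
shift [-3.69 -3.01 -0.08] psi now -94.0 (j1-j6 -94.0) j6 72 turn wz -9.16  (alt -39.16 20.84) j6 at end [-148, 32, 212] psi [141, -39, -219] tilt [ 0.001 -0.    -1.   ]
```

>>> {"op": "jog_arm", "data": {
  "moves": [
    [[-0.46,-0.376,0],[0,0,0]],
    [[-0.46,-0.376,0],[0,0,0]],
    [[-0.46,-0.376,0],[0,0,0]],
    [[-0.46,-0.376,0],[0,0,0]],
    [[-0.46,-0.376,0],[0,0,0]],
    [[-0.46,-0.376,0],[0,0,0]],
    [[-0.46,-0.376,0],[0,0,0]],
    [[-0.46,-0.376,0],[0,0,0]]
  ],
  "fingers": 1
}}

```text
clock: 22.3
tcp_pos: [0.4529, -0.0542, 0.1955]
tcp_rot: [-3.139, 0.11, 0.003]
ft_force: [0.7, 0.2, -0.0]
width: 1.001
grasp_force: 0.0
```

>>> {"op": "jog_arm", "data": {
  "moves": [
    [[0,0,0],[0,0,-1]],
    [[0,0,0],[0,0,-1]],
    [[0,0,0],[0,0,-1]],
    [[0,0,0],[0,0,-1]],
    [[0,0,0],[0,0,-1]],
    [[0,0,0],[0,0,-1]],
    [[0,0,0],[0,0,-1]],
    [[0,0,0],[0,0,-1]],
    [[0,0,0],[0,0,-1]],
    [[0,0,0],[0,0,0]],
    [[0,0,0],[0,0,0]]
  ]
}}

```text
clock: 23.4
tcp_pos: [0.454, -0.0549, 0.196]
tcp_rot: [-2.848, -1.323, 0.002]
ft_force: [-0.4, 0.2, 0.5]
width: 1.002
grasp_force: 0.0
```

```bash
python3 - <<'E'
from meas import *
report()
plan([.4541,-.055,.0425],-39)
E
```

```text
top b [ 0.4754 -0.3683] r 0.023 L 123.2 m 0.0084 strip [-0.1041 -0.3557]
top b [ 0.593  -0.1861] r 0.031 L -6.6 m 0.0125 strip [ 0.0008 -0.1659]
top c [0.481 0.059] r 0.029 L 34.9 m 0.0056 strip [-0.1276  0.071 ]
top d [0.4894 0.2389] r 0.030 L -137.9 m 0.0110 strip [-0.1315  0.2511]
wrist a [ 0.4545 -0.0541] r 0.031 L -132.5 m 0.0128 strip [-0.1464 -0.0437]
wrist b [ 0.59   -0.1839] r 0.032 L -20.8 m 0.0126 strip [-0.0024 -0.1639]
wrist c [0.4809 0.0586] r 0.031 L 40.5 m 0.0128 strip [-0.1277  0.0706]
shift [-0.    0.    3.84] psi now -40.1 (j1-j6 -40.1) j6 27 turn wz -0.19  (alt -30.19 29.81) j6 at end [-148, 32, 212] psi [141, -39, -219] tilt [-0.001  0.    -1.   ]
```

The orange tin has been knocked to about (0.489, 0.239), which I'll handle when I get to it. Grasping red now.

>>> {"op": "jog_arm", "data": {
  "moves": [
    [[0,0,0.4],[0,0,0.4]],
    [[0,0,0.6],[0,0,0]],
    [[0,0,0.6],[0,0,0]],
    [[0,0,0.6],[0,0,0]],
    [[0,0,0.6],[0,0,0]],
    [[0,0,0.5],[0,0,0]],
    [[0,0,0.35],[0,0,0]],
    [[0,0,0.19],[0,0,0]],
    [[0,0,0],[0,0,0]]
  ]
}}

```text
clock: 24.4
tcp_pos: [0.4539, -0.0549, 0.0424]
tcp_rot: [-2.874, -1.266, 0.002]
ft_force: [-0.5, 0.5, 0.8]
width: 1.0
grasp_force: 0.0
```

>>> {"op": "jog_arm", "data": {
  "moves": [
    [[0,0,0],[0,0,0]],
    [[0,0,0],[0,0,0]],
    [[0,0,0],[0,0,0]],
    [[0,0,0],[0,0,0]],
    [[0,0,0],[0,0,0]],
    [[0,0,0],[0,0,0]],
    [[0,0,-0.5],[0,0,0]],
    [[0,0,-0.5],[0,0,0]],
    [[0,0,-0.6],[0,0,0]],
    [[0,0,-0.6],[0,0,0]],
    [[0,0,-0.6],[0,0,0]],
    [[0,0,0],[0,0,0]]
  ],
  "fingers": 0
}}

```text
clock: 25.6
tcp_pos: [0.4555, -0.0552, 0.1578]
tcp_rot: [2.872, 1.267, 0.007]
ft_force: [0.5, -0.0, -5.0]
width: 0.683
grasp_force: 66.6
```

```bash
python3 - <<'E'
from meas import *
plan([*slot('a'),.155],86.1)
E
```

```text
shift [2.06 3.   0.09] psi now -42.4 (j1-j6 -42.4) j6 30 turn wz -21.42  (alt -51.42 8.58) j6 at end [-273, -93, 87] psi [266, 86, -94] tilt [ 0.005 -0.001 -1.   ]
```

>>> {"op": "jog_arm", "data": {
  "moves": [
    [[0.343,0.5,0],[0,0,0]],
    [[0.343,0.5,0],[0,0,0]],
    [[0.343,0.5,0],[0,0,0]],
    [[0.343,0.5,0],[0,0,0]],
    [[0.343,0.5,0],[0,0,0]],
    [[0.343,0.5,0],[0,0,0]],
    [[0,0,0],[0,0,-1]],
    [[0,0,0],[0,0,-1]],
    [[0,0,0],[0,0,-1]],
    [[0,0,0],[0,0,-1]],
    [[0,0,0],[0,0,-1]],
    [[0,0,0],[0,0,-1]]
  ]
}}

```text
clock: 26.8
tcp_pos: [0.5978, -0.0749, 0.1535]
tcp_rot: [-2.336, -2.098, 0.002]
ft_force: [0.2, 0.1, -4.6]
width: 0.689
grasp_force: 66.7
```

>>> {"op": "jog_arm", "data": {
  "moves": [
    [[0,0,0],[0,0,-1]],
    [[0,0,0],[0,0,-1]],
    [[0,0,0],[0,0,-1]],
    [[0,0,0],[0,0,-1]],
    [[0,0,0],[0,0,-1]],
    [[0,0,0],[0,0,-1]],
    [[0,0,0],[0,0,-1]],
    [[0,0,0],[0,0,-1]],
    [[0,0,0],[0,0,-1]],
    [[0,0,0],[0,0,-1]],
    [[0,0,0],[0,0,-1]],
    [[0,0,0],[0,0,-1]]
  ]
}}

```text
clock: 28.0
tcp_pos: [0.5978, -0.075, 0.1535]
tcp_rot: [-0.657, -3.07, 0.0]
ft_force: [0.9, -0.2, -4.2]
width: 0.689
grasp_force: 66.6
```

>>> {"op": "jog_arm", "data": {
  "moves": [
    [[0,0,0],[0,0,-1]],
    [[0,0,0],[0,0,-1]],
    [[0,0,0],[0,0,-1]],
    [[0,0,0],[0,0,-0.4]],
    [[0,0,0],[0,0,0]],
    [[0,0,0],[0,0,0]]
  ]
}}

```text
clock: 28.6
tcp_pos: [0.5981, -0.075, 0.1541]
tcp_rot: [-0.112, -3.138, -0.0]
ft_force: [0.4, -0.9, -2.9]
width: 0.688
grasp_force: 66.6
```

```bash
python3 - <<'E'
from meas import *
plan([*slot('a'),.044],86.1)
w=look('wrist')
for o in lids(w,'a',z=.168): print(o['c'],o['r'],np.degrees(o['ang']))
E
```

```text
shift [-0.05 -0.01  2.75] psi now 85.9 (j1-j6 85.9) j6 -97 turn wz -0.03  (alt -30.03 29.97) j6 at end [-273, -93, 87] psi [266, 86, -94] tilt [-0.001  0.    -1.   ]
[ 0.5898 -0.0105] 0.02501884651184082 4.484962175210733
[ 0.5935 -0.0754] 0.031132556915283202 -3.035523840139884
```

>>> {"op": "jog_arm", "data": {
  "moves": [
    [[-0.05,0,0.5],[0,0,0]],
    [[0,0,0.6],[0,0,0]],
    [[0,0,0.6],[0,0,0]],
    [[0,0,0.5],[0,0,0]],
    [[0,0,0.3],[0,0,0]],
    [[0,0,0.2],[0,0,0]],
    [[0,0,0.06],[0,0,0]],
    [[0,0,0],[0,0,0]],
    [[0,0,0],[0,0,0]]
  ]
}}

```text
clock: 29.55
tcp_pos: [0.601, -0.0753, 0.0455]
tcp_rot: [0.11, 3.138, -0.0]
ft_force: [-0.1, 0.8, -4.2]
width: 0.686
grasp_force: 67.0
```

>>> {"op": "jog_arm", "data": {
  "moves": [
    [[0,0,0],[0,0,0]],
    [[0,0,0],[0,0,0]],
    [[0,0,0],[0,0,0]],
    [[0,0,0],[0,0,0]],
    [[0,0,0],[0,0,0]],
    [[0,0,-0.5],[0,0,0]],
    [[0,0,-0.6],[0,0,0]],
    [[0,0,-0.6],[0,0,0]],
    [[0,0,-0.7],[0,0,0]],
    [[0,0,-0.7],[0,0,0]],
    [[0,0,-0.7],[0,0,0]],
    [[0,0,0],[0,0,0]]
  ],
  "fingers": 0.9
}}

```text
clock: 30.75
tcp_pos: [0.602, -0.0755, 0.2006]
tcp_rot: [0.109, 3.133, -0.002]
ft_force: [-0.2, -0.3, 0.3]
width: 0.899
grasp_force: 0.0
```

```bash
python3 - <<'E'
from meas import *
report()
plan([.481,.059,.198],130)
E
```

```text
top b [ 0.4754 -0.3683] r 0.023 L 123.2 m 0.0084 strip [-0.1041 -0.3557]
top c [0.481 0.059] r 0.029 L 35.9 m 0.0052 strip [-0.1276  0.071 ]
top d [0.49   0.2416] r 0.030 L -130.2 m 0.0116 strip [-0.1311  0.2538]
wrist a [ 0.5986 -0.0763] r 0.031 L -2.3 m 0.0136 strip [-0.0011 -0.056 ]
wrist b [ 0.5923 -0.1855] r 0.032 L -12.4 m 0.0128 strip [ 0.0001 -0.1653]
wrist c [0.481  0.0574] r 0.032 L 47.1 m 0.0131 strip [-0.1275  0.0694]
shift [ 3.21  3.14 -0.03] psi now 86.0 (j1-j6 86.0) j6 -98 turn wz -7.33  (alt -37.33 22.67) j6 at end [-303, -123, 57] psi [310, 130, -50] tilt [ 0.001 -0.    -1.   ]
```

Red tin is placed well. Now green.

>>> {"op": "jog_arm", "data": {
  "moves": [
    [[0.4,0.392,0],[0,0,0]],
    [[0.4,0.392,0],[0,0,0]],
    [[0.4,0.392,0],[0,0,0]],
    [[0.4,0.392,0],[0,0,0]],
    [[0.4,0.392,0],[0,0,0]],
    [[0.4,0.392,0],[0,0,0]],
    [[0.4,0.392,0],[0,0,0]],
    [[0.4,0.392,0],[0,0,0]]
  ],
  "fingers": 1
}}

```text
clock: 31.65
tcp_pos: [0.4802, 0.0594, 0.1954]
tcp_rot: [-0.109, -3.137, 0.0]
ft_force: [-0.1, -0.5, 1.0]
width: 1.001
grasp_force: 0.0
```

>>> {"op": "jog_arm", "data": {
  "moves": [
    [[0,0,0],[0,0,-1]],
    [[0,0,0],[0,0,-1]],
    [[0,0,0],[0,0,-1]],
    [[0,0,0],[0,0,-1]],
    [[0,0,0],[0,0,-1]],
    [[0,0,0],[0,0,-1]],
    [[0,0,0],[0,0,-1]],
    [[0,0,0],[0,0,0]],
    [[0,0,0],[0,0,0]]
  ]
}}

```text
clock: 32.55
tcp_pos: [0.4811, 0.0589, 0.1959]
tcp_rot: [1.018, -2.971, -0.001]
ft_force: [-0.3, -0.1, 1.5]
width: 1.002
grasp_force: 0.0
```

```bash
python3 - <<'E'
from meas import *
report()
plan([.481,.059,.0425],130)
E
```

```text
top a [ 0.5996 -0.0762] r 0.032 L -3.3 m 0.0127 strip [-0.0001 -0.0559]
top b [ 0.4754 -0.3683] r 0.023 L 123.2 m 0.0084 strip [-0.1041 -0.3557]
top b [ 0.593  -0.1861] r 0.031 L -6.5 m 0.0125 strip [ 0.0008 -0.1659]
top d [0.4894 0.2389] r 0.030 L -137.9 m 0.0110 strip [-0.1315  0.2511]
wrist a [0.6483 0.0761] r 0.023 L 34.0 m 0.0031 strip [0.0382 0.0995]
wrist a [ 0.5966 -0.0752] r 0.034 L -7.9 m 0.0152 strip [-0.0032 -0.055 ]
wrist c [0.48   0.0588] r 0.030 L 35.7 m 0.0125 strip [-0.1286  0.0707]
shift [0.   0.01 3.84] psi now 127.9 (j1-j6 127.9) j6 -126 turn wz -0.35  (alt -30.35 29.65) j6 at end [-303, -123, 57] psi [310, 130, -50] tilt [-0.001  0.    -1.   ]
```

>>> {"op": "jog_arm", "data": {
  "moves": [
    [[0,0,0.4],[0,0,0.37]],
    [[0,0,0.6],[0,0,0]],
    [[0,0,0.6],[0,0,0]],
    [[0,0,0.6],[0,0,0]],
    [[0,0,0.6],[0,0,0]],
    [[0,0,0.5],[0,0,0]],
    [[0,0,0.35],[0,0,0]],
    [[0,0,0.19],[0,0,0]],
    [[0,0,0],[0,0,0]]
  ]
}}

```text
clock: 33.55
tcp_pos: [0.4811, 0.0588, 0.0424]
tcp_rot: [0.964, -2.989, -0.001]
ft_force: [0.1, -0.0, -0.2]
width: 1.001
grasp_force: 0.0
```

>>> {"op": "jog_arm", "data": {
  "moves": [
    [[0,0,0],[0,0,0]],
    [[0,0,0],[0,0,0]],
    [[0,0,0],[0,0,0]],
    [[0,0,0],[0,0,0]],
    [[0,0,0],[0,0,0]],
    [[0,0,0],[0,0,0]],
    [[0,0,-0.5],[0,0,0]],
    [[0,0,-0.5],[0,0,0]],
    [[0,0,-0.6],[0,0,0]],
    [[0,0,-0.6],[0,0,0]],
    [[0,0,-0.6],[0,0,0]],
    [[0,0,0],[0,0,0]]
  ],
  "fingers": 0
}}

```text
clock: 34.75
tcp_pos: [0.4828, 0.0589, 0.158]
tcp_rot: [-0.964, 2.985, -0.002]
ft_force: [0.6, 0.3, -3.9]
width: 0.693
grasp_force: 65.8
```

```bash
python3 - <<'E'
from meas import *
plan([*slot('c'),.155],86.1)
E
```

```text
shift [-2.16 -2.32  0.09] psi now 125.8 (j1-j6 125.8) j6 -124 turn wz 6.61  (alt -23.39 36.61) j6 at end [-263, -83, 97] psi [266, 86, -94] tilt [ 0.005  0.    -1.   ]
```

>>> {"op": "jog_arm", "data": {
  "moves": [
    [[-0.432,-0.464,0],[0,0,0]],
    [[-0.432,-0.464,0],[0,0,0]],
    [[-0.432,-0.464,0],[0,0,0]],
    [[-0.432,-0.464,0],[0,0,0]],
    [[-0.432,-0.464,0],[0,0,0]],
    [[0,0,0],[0,0,1]],
    [[0,0,0],[0,0,1]],
    [[0,0,0],[0,0,1]],
    [[0,0,0],[0,0,1]],
    [[0,0,0],[0,0,1]],
    [[0,0,0],[0,0,1]],
    [[0,0,0],[0,0,0.6]]
  ]
}}

```text
clock: 35.95
tcp_pos: [0.6052, 0.0341, 0.1536]
tcp_rot: [-0.111, -3.138, 0.0]
ft_force: [-0.9, -0.5, -4.4]
width: 0.684
grasp_force: 66.0
```

>>> {"op": "jog_arm", "data": {
  "moves": [
    [[0,0,0],[0,0,0]],
    [[0,0,0],[0,0,0]]
  ]
}}

```text
clock: 36.15
tcp_pos: [0.6055, 0.0341, 0.1542]
tcp_rot: [-0.101, -3.139, 0.0]
ft_force: [-0.0, -0.6, -3.1]
width: 0.687
grasp_force: 66.0
```

```bash
python3 - <<'E'
from meas import *
plan([*slot('c'),.044],86.1)
w=look('wrist')
for o in lids(w,'c',z=.168): print(o['c'],o['r'],np.degrees(o['ang']))
E
```

```text
shift [-0.05  0.01  2.76] psi now 86.3 (j1-j6 86.3) j6 -87 turn wz 0.03  (alt -29.97 30.03) j6 at end [-263, -83, 97] psi [266, 86, -94] tilt [-0.001 -0.    -1.   ]
[0.6025 0.0335] 0.031027923583984374 -3.4013323103988986
```

>>> {"op": "jog_arm", "data": {
  "moves": [
    [[-0.02,0,0.5],[0,0,0]],
    [[0,0,0.6],[0,0,0]],
    [[0,0,0.6],[0,0,0]],
    [[0,0,0.5],[0,0,0]],
    [[0,0,0.3],[0,0,0]],
    [[0,0,0.2],[0,0,0]],
    [[0,0,0.06],[0,0,0]],
    [[0,0,0],[0,0,0]],
    [[0,0,0],[0,0,0]]
  ]
}}

```text
clock: 37.1
tcp_pos: [0.6072, 0.034, 0.0455]
tcp_rot: [0.104, 3.138, -0.0]
ft_force: [-1.0, -0.7, -3.2]
width: 0.689
grasp_force: 66.4
```

>>> {"op": "jog_arm", "data": {
  "moves": [
    [[0,0,0],[0,0,0]],
    [[0,0,0],[0,0,0]],
    [[0,0,0],[0,0,0]],
    [[0,0,0],[0,0,0]],
    [[0,0,0],[0,0,0]],
    [[0,0,-0.5],[0,0,0]],
    [[0,0,-0.6],[0,0,0]],
    [[0,0,-0.6],[0,0,0]],
    [[0,0,-0.7],[0,0,0]],
    [[0,0,-0.7],[0,0,0]],
    [[0,0,-0.7],[0,0,0]],
    [[0,0,0],[0,0,0]]
  ],
  "fingers": 0.9
}}

```text
clock: 38.3
tcp_pos: [0.6082, 0.034, 0.2006]
tcp_rot: [0.104, 3.134, 0.0]
ft_force: [0.5, -0.1, -1.0]
width: 0.9
grasp_force: 0.0
```

```bash
python3 - <<'E'
from meas import *
report()
plan([.4895,.239,.198],-45)
E
```

```text
top a [ 0.5974 -0.0833] r 0.030 L 54.6 m 0.0145 strip [-0.0018 -0.0631]
top b [ 0.4754 -0.3683] r 0.023 L 123.2 m 0.0084 strip [-0.1041 -0.3557]
top b [ 0.593  -0.1861] r 0.031 L -6.5 m 0.0125 strip [ 0.0008 -0.1659]
top d [0.4897 0.2393] r 0.030 L -137.7 m 0.0115 strip [-0.1312  0.2514]
wrist a [ 0.5986 -0.0754] r 0.032 L -10.0 m 0.0132 strip [-0.0011 -0.0551]
wrist b [ 0.5931 -0.1751] r 0.029 L 92.8 m 0.0160 strip [ 0.0001 -0.1549]
wrist c [0.6064 0.033 ] r 0.031 L -3.3 m 0.0128 strip [-0.0007  0.0536]
wrist d [0.4979 0.2171] r 0.023 L -99.4 m 0.0152 strip [-0.1215  0.2299]
shift [ 3.26  4.92 -0.03] psi now 86.2 (j1-j6 86.2) j6 -87 turn wz 21.87  (alt -8.13 51.87) j6 at end [-109, 71, 251] psi [135, -45, -225] tilt [ 0.001 -0.    -1.   ]
```

>>> {"op": "jog_arm", "data": {
  "moves": [
    [[0.326,0.492,0],[0,0,0]],
    [[0.326,0.492,0],[0,0,0]],
    [[0.326,0.492,0],[0,0,0]],
    [[0.326,0.492,0],[0,0,0]],
    [[0.326,0.492,0],[0,0,0]],
    [[0.326,0.492,0],[0,0,0]],
    [[0.326,0.492,0],[0,0,0]],
    [[0.326,0.492,0],[0,0,0]],
    [[0.326,0.492,0],[0,0,0]],
    [[0.326,0.492,0],[0,0,0]]
  ],
  "fingers": 1
}}

```text
clock: 39.4
tcp_pos: [0.4885, 0.2396, 0.1953]
tcp_rot: [-0.104, -3.138, 0.001]
ft_force: [0.3, 0.9, 0.2]
width: 0.998
grasp_force: 0.0
```

>>> {"op": "jog_arm", "data": {
  "moves": [
    [[0,0,0],[0,0,1]],
    [[0,0,0],[0,0,1]],
    [[0,0,0],[0,0,1]],
    [[0,0,0],[0,0,1]],
    [[0,0,0],[0,0,1]],
    [[0,0,0],[0,0,1]],
    [[0,0,0],[0,0,1]],
    [[0,0,0],[0,0,1]],
    [[0,0,0],[0,0,1]],
    [[0,0,0],[0,0,1]],
    [[0,0,0],[0,0,1]],
    [[0,0,0],[0,0,1]]
  ]
}}

```text
clock: 40.6
tcp_pos: [0.489, 0.2388, 0.1952]
tcp_rot: [-1.935, -2.474, 0.003]
ft_force: [-0.7, -0.1, -0.3]
width: 1.002
grasp_force: 0.0
```

>>> {"op": "jog_arm", "data": {
  "moves": [
    [[0,0,0],[0,0,1]],
    [[0,0,0],[0,0,1]],
    [[0,0,0],[0,0,1]],
    [[0,0,0],[0,0,1]],
    [[0,0,0],[0,0,1]],
    [[0,0,0],[0,0,1]],
    [[0,0,0],[0,0,1]],
    [[0,0,0],[0,0,1]],
    [[0,0,0],[0,0,1]],
    [[0,0,0],[0,0,0.9]],
    [[0,0,0],[0,0,0]],
    [[0,0,0],[0,0,0]]
  ]
}}

```text
clock: 41.8
tcp_pos: [0.4893, 0.2389, 0.1959]
tcp_rot: [-2.903, -1.201, 0.002]
ft_force: [-0.1, 1.0, 0.4]
width: 1.001
grasp_force: 0.0
```

```bash
python3 - <<'E'
from meas import *
report()
plan([.4895,.239,.0425],-45)
E
```

```text
top a [ 0.5996 -0.0762] r 0.032 L -3.3 m 0.0127 strip [-0.0001 -0.0559]
top b [ 0.4754 -0.3683] r 0.023 L 123.3 m 0.0084 strip [-0.1041 -0.3557]
top b [ 0.593  -0.1861] r 0.031 L -6.6 m 0.0125 strip [ 0.0008 -0.1659]
top c [0.6072 0.0332] r 0.030 L -6.8 m 0.0055 strip [0.0001 0.0539]
wrist a [0.6607 0.1537] r 0.025 L 22.8 m 0.0112 strip [0.0452 0.1777]
wrist c [0.6006 0.0405] r 0.032 L 87.5 m 0.0189 strip [-0.0071  0.0606]
wrist d [0.4893 0.2394] r 0.031 L -138.1 m 0.0132 strip [-0.1316  0.2516]
shift [0.   0.   3.84] psi now -45.1 (j1-j6 -45.1) j6 66 turn wz -0.02  (alt -30.02 29.98) j6 at end [-109, 71, 251] psi [135, -45, -225] tilt [-0.001 -0.    -1.   ]
```

>>> {"op": "jog_arm", "data": {
  "moves": [
    [[0,0,0.4],[0,0,0.5]],
    [[0,0,0.6],[0,0,0]],
    [[0,0,0.6],[0,0,0]],
    [[0,0,0.6],[0,0,0]],
    [[0,0,0.6],[0,0,0]],
    [[0,0,0.5],[0,0,0]],
    [[0,0,0.35],[0,0,0]],
    [[0,0,0.19],[0,0,0]],
    [[0,0,0],[0,0,0]]
  ]
}}

```text
clock: 42.8
tcp_pos: [0.4893, 0.239, 0.0425]
tcp_rot: [-2.935, -1.121, 0.002]
ft_force: [-0.3, -0.5, 0.0]
width: 0.997
grasp_force: 0.0
```

>>> {"op": "jog_arm", "data": {
  "moves": [
    [[0,0,0],[0,0,0]],
    [[0,0,0],[0,0,0]],
    [[0,0,0],[0,0,0]],
    [[0,0,0],[0,0,0]],
    [[0,0,0],[0,0,0]],
    [[0,0,0],[0,0,0]],
    [[0,0,-0.5],[0,0,0]],
    [[0,0,-0.5],[0,0,0]],
    [[0,0,-0.6],[0,0,0]],
    [[0,0,-0.6],[0,0,0]],
    [[0,0,-0.6],[0,0,0]],
    [[0,0,0],[0,0,0]]
  ],
  "fingers": 0
}}

```text
clock: 44.0
tcp_pos: [0.4909, 0.2396, 0.1582]
tcp_rot: [-2.935, -1.121, -0.009]
ft_force: [0.3, 0.8, -3.4]
width: 0.686
grasp_force: 65.5
```

```bash
python3 - <<'E'
from meas import *
plan([*slot('d'),.155],86.1)
E
```

```text
shift [0.72 3.84 0.09] psi now -48.2 (j1-j6 -48.2) j6 69 turn wz -22.38  (alt -52.38 7.62) j6 at end [-253, -73, 107] psi [266, 86, -94] tilt [ 0.005  0.002 -1.   ]
```

>>> {"op": "jog_arm", "data": {
  "moves": [
    [[0.11,0.55,0],[0,0,0]],
    [[0.11,0.55,0],[0,0,0]],
    [[0.11,0.55,0],[0,0,0]],
    [[0.11,0.55,0],[0,0,0]],
    [[0.11,0.55,0],[0,0,0]],
    [[0.11,0.55,0],[0,0,0]],
    [[0.11,0.55,0],[0,0,0]],
    [[0,0,0],[0,0,-1]],
    [[0,0,0],[0,0,-1]],
    [[0,0,0],[0,0,-1]],
    [[0,0,0],[0,0,-1]],
    [[0,0,0],[0,0,-1]]
  ]
}}

```text
clock: 45.2
tcp_pos: [0.6146, 0.1447, 0.1537]
tcp_rot: [-2.54, -1.847, 0.002]
ft_force: [-0.0, 0.3, -3.6]
width: 0.687
grasp_force: 65.8
```

>>> {"op": "jog_arm", "data": {
  "moves": [
    [[0,0,0],[0,0,-1]],
    [[0,0,0],[0,0,-1]],
    [[0,0,0],[0,0,-1]],
    [[0,0,0],[0,0,-1]],
    [[0,0,0],[0,0,-1]],
    [[0,0,0],[0,0,-1]],
    [[0,0,0],[0,0,-1]],
    [[0,0,0],[0,0,-1]],
    [[0,0,0],[0,0,-1]],
    [[0,0,0],[0,0,-1]],
    [[0,0,0],[0,0,-1]],
    [[0,0,0],[0,0,-1]]
  ]
}}

```text
clock: 46.4
tcp_pos: [0.6146, 0.1447, 0.1536]
tcp_rot: [-0.969, -2.987, 0.001]
ft_force: [0.6, -0.5, -3.0]
width: 0.688
grasp_force: 65.7
```

>>> {"op": "jog_arm", "data": {
  "moves": [
    [[0,0,0],[0,0,-1]],
    [[0,0,0],[0,0,-1]],
    [[0,0,0],[0,0,-1]],
    [[0,0,0],[0,0,-1]],
    [[0,0,0],[0,0,-1]],
    [[0,0,0],[0,0,-0.4]],
    [[0,0,0],[0,0,0]],
    [[0,0,0],[0,0,0]]
  ]
}}

```text
clock: 47.2
tcp_pos: [0.6148, 0.1447, 0.1542]
tcp_rot: [-0.107, -3.139, 0.0]
ft_force: [-0.2, 0.1, -2.6]
width: 0.688
grasp_force: 65.7
```

```bash
python3 - <<'E'
from meas import *
plan([*slot('d'),.044],86.1)
w=look('wrist')
for o in lids(w,'d',z=.168,smin=170): print(o['c'],o['r'],np.degrees(o['ang']))
E
```

```text
shift [-0.   -0.01  2.76] psi now 86.1 (j1-j6 86.1) j6 -77 turn wz 0.00  (alt -30.00 30.00) j6 at end [-253, -73, 107] psi [266, 86, -94] tilt [-0.001 -0.    -1.   ]
[0.6106 0.1442] 0.030989559173583984 -3.3817537986417725
```

>>> {"op": "jog_arm", "data": {
  "moves": [
    [[0.03,0,0.5],[0,0,0]],
    [[0,0,0.6],[0,0,0]],
    [[0,0,0.6],[0,0,0]],
    [[0,0,0.5],[0,0,0]],
    [[0,0,0.3],[0,0,0]],
    [[0,0,0.2],[0,0,0]],
    [[0,0,0.06],[0,0,0]],
    [[0,0,0],[0,0,0]],
    [[0,0,0],[0,0,0]]
  ]
}}

```text
clock: 48.15
tcp_pos: [0.6145, 0.1449, 0.0455]
tcp_rot: [0.105, 3.138, 0.0]
ft_force: [0.1, -0.4, -2.8]
width: 0.686
grasp_force: 66.2
```

>>> {"op": "jog_arm", "data": {
  "moves": [
    [[0,0,0],[0,0,0]],
    [[0,0,0],[0,0,0]],
    [[0,0,0],[0,0,0]],
    [[0,0,0],[0,0,0]],
    [[0,0,0],[0,0,0]],
    [[0,0,-0.5],[0,0,0]],
    [[0,0,-0.6],[0,0,0]],
    [[0,0,-0.6],[0,0,0]],
    [[0,0,-0.7],[0,0,0]],
    [[0,0,-0.7],[0,0,0]],
    [[0,0,-0.7],[0,0,0]],
    [[0,0,0],[0,0,0]]
  ],
  "fingers": 0.9
}}

```text
clock: 49.35
tcp_pos: [0.6156, 0.1451, 0.2008]
tcp_rot: [0.104, 3.134, 0.002]
ft_force: [-0.5, 0.4, 0.3]
width: 0.895
grasp_force: 0.0
```

```bash
python3 - <<'E'
from meas import *
report(('wrist',),'d')
plan([.5126,.3695,.2],86.1)
E
```

```text
wrist d [0.6127 0.1441] r 0.031 L -4.4 m 0.0132 strip [-0.0021  0.1648]
shift [ 2.92  5.43 -0.04] psi now 86.2 (j1-j6 86.2) j6 -77 turn wz 0.01  (alt -29.99 30.01) j6 at end [-230, -50, 130] psi [266, 86, -94] tilt [ 0.003  0.001 -1.   ]
```

All tins are placed. Now to above the larger yellow button box with the fingers shut.

>>> {"op": "jog_arm", "data": {
  "moves": [
    [[0.265,0.494,0],[0,0,0]],
    [[0.265,0.494,0],[0,0,0]],
    [[0.265,0.494,0],[0,0,0]],
    [[0.265,0.494,0],[0,0,0]],
    [[0.265,0.494,0],[0,0,0]],
    [[0.265,0.494,0],[0,0,0]],
    [[0.265,0.494,0],[0,0,0]],
    [[0.265,0.494,0],[0,0,0]],
    [[0.265,0.494,0],[0,0,0]],
    [[0.265,0.494,0],[0,0,0]],
    [[0.265,0.494,0],[0,0,0]],
    [[0,0,0],[0,0,0]]
  ],
  "fingers": 0
}}

```text
clock: 50.6
tcp_pos: [0.5106, 0.3711, 0.1953]
tcp_rot: [-0.101, -3.138, 0.001]
ft_force: [1.4, -0.7, -0.6]
width: -0.002
grasp_force: 0.0
```

```bash
python3 - <<'E'
from meas import *
report(('top',)) 
w=look('wrist');s=look('side');t=look('top'); cv2.imwrite('pics/w5.png',w['bgr']); cv2.imwrite('pics/t5.png',t['bgr'])
D={}
for n,d in(('w',w),('t',t),('s',s)):
    g=cv2.inRange(hsv(d),(45,110,50),(80,255,255)); cs,_=cv2.findContours(g,cv2.RETR_EXTERNAL,cv2.CHAIN_APPROX_NONE)
    for c in cs:
        if cv2.contourArea(c)<25: continue
        (x,y),r=cv2.minEnclosingCircle(c); P=onz(d,x,y,.055)
        if np.hypot(*(P[:2]-[.51,.365]))<.04: print(n,x,y,r,P,cv2.contourArea(c)); D[n]=(d,x,y)
    m=cv2.inRange(hsv(d),(22,120,120),(34,255,255)); cs,_=cv2.findContours(m,cv2.RETR_EXTERNAL,cv2.CHAIN_APPROX_NONE)
    for c in cs:
        q=np.array([onz(d,*p[0],.045)[:2] for p in c],np.float32)*1000; b=cv2.minAreaRect(q)
        if min(b[1])>45 and max(b[1])<120: print(' box',n,b)
if len(D)>1: print('tri',tri(list(D.values())))
if 'w' in D and 't' in D: print('tri wt',tri([D['w'],D['t']]))
E
```

```text
top a [ 0.5996 -0.0762] r 0.032 L -3.3 m 0.0127 strip [-0.0001 -0.0559]
top b [ 0.4754 -0.3683] r 0.023 L 123.4 m 0.0084 strip [-0.1041 -0.3557]
top b [ 0.5934 -0.1857] r 0.031 L -8.5 m 0.0125 strip [ 0.0012 -0.1655]
top c [0.6072 0.0332] r 0.030 L -6.7 m 0.0055 strip [0.0001 0.0539]
top d [0.6136 0.144 ] r 0.031 L -2.4 m 0.0127 strip [-0.0011  0.1649]
w 277.9468688964844 214.6605224609375 23.455154418945312 [0.5122 0.3673 0.055 ] 1614.5
 box w ((579.81298828125, 184.91445922851562), (94.70967102050781, 66.41841888427734), 86.30258178710938)
 box w ((510.9234924316406, 367.650634765625), (76.45104217529297, 75.975341796875), 10.583085060119629)
t 162.29244995117188 223.4811248779297 5.526718616485596 [0.5113 0.3621 0.055 ] 44.5
s 250.8125 163.0 4.305347442626953 [0.5142 0.3757 0.055 ] 36.0
tri [0.5112 0.3644 0.0608]
tri wt [0.5143 0.3663 0.0419]
```

View pics/w5.png

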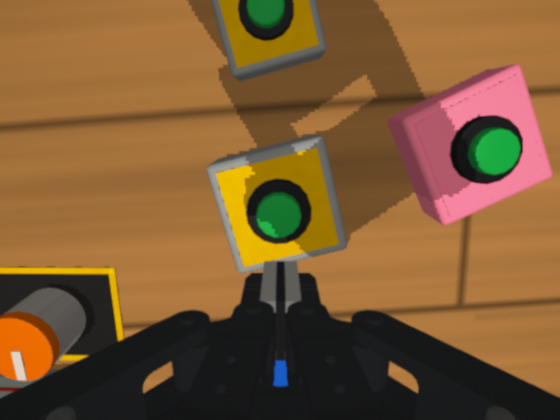

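View pics/t5.png

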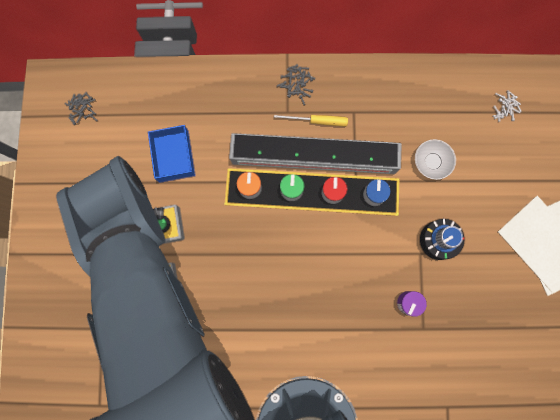

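Top view: all four tins stand in the strip with their lines towards the window, at x pixels 249, 292, 335 and 378. The sleeve still points to 3. In the wrist view the target button is at (278,215) on the larger yellow box. I'll take a second wrist view from a shifted pose to get its height.

>>> {"op": "jog_arm", "data": {
  "moves": [
    [[-0.75,0,0],[0,0,0]],
    [[-0.75,0,0],[0,0,0]],
    [[0,0,0],[0,0,0]],
    [[0,0,0],[0,0,0]]
  ]
}}

```text
clock: 51.2
tcp_pos: [0.5724, 0.3645, 0.1961]
tcp_rot: [-0.107, -3.139, 0.001]
ft_force: [-0.1, 0.3, -0.5]
width: -0.0
grasp_force: 0.0
```

```bash
python3 - <<'E'
from meas import *
w=look('wrist')
g=cv2.inRange(hsv(w),(45,110,50),(80,255,255)); cs,_=cv2.findContours(g,cv2.RETR_EXTERNAL,cv2.CHAIN_APPROX_NONE)
w0=dict(w); T=np.eye(4);T[:3,:3]=R.from_rotvec([-.101,-3.138,.001]).as_matrix();T[:3,3]=[.5110,.3710,.1957]; w0['wc']=T@np.array(w['hand_eye'])
for c in cs:
    if cv2.contourArea(c)<100: continue
    (x,y),r=cv2.minEnclosingCircle(c); print(x,y,r,onz(w,x,y,.055),tri([(w,x,y),(w0,277.95,214.66)]),cv2.contourArea(c))
plan([.5115,.3673,.12],86)
E
```

```text
280.0 125.1477279663086 24.8820743560791 [0.5102 0.3677 0.055 ] [0.5101 0.3681 0.0618] 1833.0
508.20587158203125 52.79411697387695 30.51860809326172 [0.473  0.5216 0.055 ] [0.4785 0.3857 0.2596] 2350.0
shift [ 1.51 -0.04  1.91] psi now 86.1 (j1-j6 86.1) j6 -58 turn wz 0.02  (alt -29.98 30.02) j6 at end [-230, -50, 130] psi [266, 86, -94] tilt [-0.001 -0.    -1.   ]
```

Button top is about 60 mm up at (0.511, 0.368), so I'll descend, then press in small steps.

>>> {"op": "jog_arm", "data": {
  "moves": [
    [[0.76,-0.02,0],[0,0,0]],
    [[0.76,-0.02,0],[0,0,0]],
    [[0,0,0.6],[0,0,0]],
    [[0,0,0.6],[0,0,0]],
    [[0,0,0.6],[0,0,0]],
    [[0,0,0.5],[0,0,0]],
    [[0,0,0.1],[0,0,0]],
    [[0,0,0],[0,0,0]],
    [[0,0,0],[0,0,0]]
  ]
}}

```text
clock: 52.15
tcp_pos: [0.5115, 0.3682, 0.1019]
tcp_rot: [0.104, 3.139, 0.001]
ft_force: [-0.2, -0.2, -0.1]
width: 0.001
grasp_force: 0.0
```

>>> {"op": "jog_arm", "data": {
  "moves": [
    [[0,0,0.08],[0,0,0]],
    [[0,0,0.08],[0,0,0]],
    [[0,0,0.08],[0,0,0]],
    [[0,0,0.08],[0,0,0]],
    [[0,0,0],[0,0,0]]
  ]
}}

```text
clock: 52.65
tcp_pos: [0.5113, 0.368, 0.0878]
tcp_rot: [0.105, 3.14, 0.0]
ft_force: [-0.0, -0.6, 3.9]
width: 0.003
grasp_force: 1.9
```

Contact (3.9 N). Press on.

>>> {"op": "jog_arm", "data": {
  "moves": [
    [[0,0,0.07],[0,0,0]],
    [[0,0,0.07],[0,0,0]],
    [[0,0,0],[0,0,0]],
    [[0,0,0],[0,0,0]]
  ]
}}

```text
clock: 53.05
tcp_pos: [0.5115, 0.3682, 0.0856]
tcp_rot: [0.104, 3.139, 0.001]
ft_force: [-10.4, -7.0, 35.0]
width: 0.0
grasp_force: 17.4
```

```bash
python3 - <<'E'
from h import *
w=look('wrist');s=look('side')
a=cv2.resize(w['bgr'][200:420,160:400],(600,550)); cv2.imwrite('pics/w6.png',a)
cv2.imwrite('pics/s6.png',cv2.resize(s['bgr'][130:200,200:290],None,fx=8,fy=8,interpolation=cv2.INTER_CUBIC))
print(sensors.get_obs()['ft_force'])
E
```

```text
[-11.33362713  -7.14108291  34.54976349]
```

View pics/w6.png

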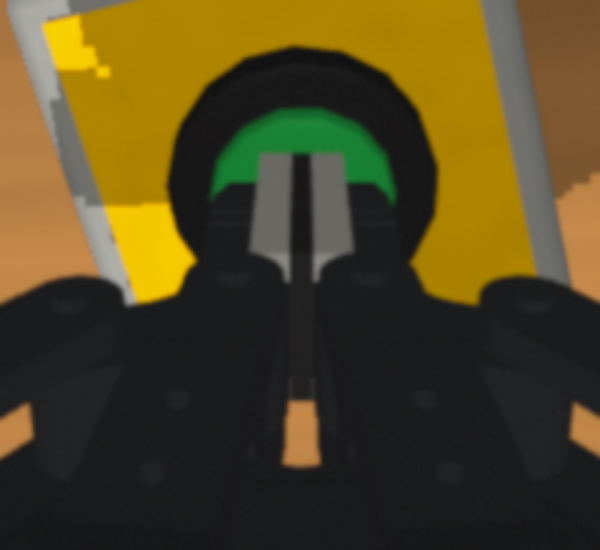

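View pics/s6.png

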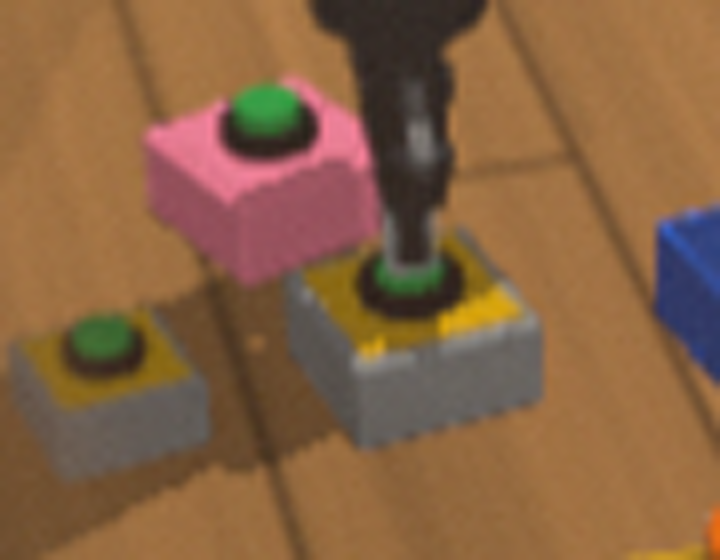

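The fingertips sit centred on the green button (wrist crop 300,160), and the side crop shows it sunk below its neighbours. I'll back off in stages to confirm the 6 mm travel from the spring force.

>>> {"op": "jog_arm", "data": {
  "moves": [
    [[0,0,-0.05],[0,0,0]],
    [[0,0,0],[0,0,0]]
  ]
}}

```text
clock: 53.35
tcp_pos: [0.5114, 0.3681, 0.0858]
tcp_rot: [0.104, 3.139, 0.001]
ft_force: [-5.1, -2.7, 18.4]
width: 0.005
grasp_force: 9.0
```

>>> {"op": "jog_arm", "data": {
  "moves": [
    [[0,0,-0.05],[0,0,0]],
    [[0,0,0],[0,0,0]]
  ]
}}

```text
clock: 53.55
tcp_pos: [0.5113, 0.368, 0.0868]
tcp_rot: [0.104, 3.139, 0.001]
ft_force: [-0.1, -0.3, 3.8]
width: 0.003
grasp_force: 2.2
```

>>> {"op": "jog_arm", "data": {
  "moves": [
    [[0,0,-0.05],[0,0,0]],
    [[0,0,0],[0,0,0]]
  ]
}}

```text
clock: 53.75
tcp_pos: [0.5113, 0.368, 0.0885]
tcp_rot: [0.104, 3.14, 0.0]
ft_force: [0.1, 0.0, 2.6]
width: 0.002
grasp_force: 1.7
```

>>> {"op": "jog_arm", "data": {
  "moves": [
    [[0,0,-0.05],[0,0,0]],
    [[0,0,0],[0,0,0]]
  ]
}}

```text
clock: 53.95
tcp_pos: [0.5113, 0.368, 0.0904]
tcp_rot: [0.104, 3.14, 0.0]
ft_force: [0.1, 0.5, 2.3]
width: -0.004
grasp_force: 1.1
```

>>> {"op": "jog_arm", "data": {
  "moves": [
    [[0,0,-0.05],[0,0,0]],
    [[0,0,0],[0,0,0]]
  ]
}}

```text
clock: 54.15
tcp_pos: [0.511, 0.3678, 0.0922]
tcp_rot: [-0.104, -3.139, 0.0]
ft_force: [0.6, -0.7, -0.9]
width: -0.002
grasp_force: 0.0
```

The button releases at z≈0.0916 and bottoms at 0.0857, which is the full 6 mm travel. Now back to the selector.

>>> {"op": "jog_arm", "data": {
  "moves": [
    [[0,0,-0.8],[0,0,0]],
    [[0,0,-0.8],[0,0,0]],
    [[0,0,-0.8],[0,0,0]],
    [[0,0,-0.8],[0,0,0]],
    [[0,0,-0.8],[0,0,0]],
    [[0,0,0],[0,0,0]]
  ],
  "fingers": 1
}}

```text
clock: 54.75
tcp_pos: [0.5123, 0.3686, 0.2566]
tcp_rot: [0.104, 3.135, 0.005]
ft_force: [-0.2, 0.0, 0.4]
width: 0.989
grasp_force: 0.0
```

>>> {"op": "jog_arm", "data": {
  "moves": [
    [[-0.01,-0.9,0],[0,0,0]],
    [[-0.01,-0.9,0],[0,0,0]],
    [[-0.01,-0.9,0],[0,0,0]],
    [[-0.01,-0.9,0],[0,0,0]],
    [[-0.01,-0.9,0],[0,0,0]],
    [[-0.01,-0.9,0],[0,0,0]],
    [[-0.01,-0.9,0],[0,0,0]],
    [[-0.01,-0.9,0],[0,0,0]],
    [[-0.01,-0.9,0],[0,0,0]],
    [[-0.01,-0.9,0],[0,0,0]]
  ]
}}

```text
clock: 55.75
tcp_pos: [0.4905, 0.0071, 0.2515]
tcp_rot: [-0.104, -3.138, -0.0]
ft_force: [0.8, 1.9, 0.9]
width: 1.006
grasp_force: 0.0
```

>>> {"op": "jog_arm", "data": {
  "moves": [
    [[-0.01,-0.9,0],[0,0,0]],
    [[-0.01,-0.9,0],[0,0,0]],
    [[-0.01,-0.9,0],[0,0,0]],
    [[-0.01,-0.9,0],[0,0,0]],
    [[-0.01,-0.9,0],[0,0,0]],
    [[-0.01,-0.9,0],[0,0,0]],
    [[-0.01,-0.9,0],[0,0,0]],
    [[-0.01,-0.9,0],[0,0,0]],
    [[-0.01,-0.9,0],[0,0,0]],
    [[-0.01,-0.9,0],[0,0,0]],
    [[0,0,0],[0,0,0]],
    [[0,0,0],[0,0,0]]
  ]
}}

```text
clock: 56.95
tcp_pos: [0.4708, -0.351, 0.2511]
tcp_rot: [-0.106, -3.138, -0.002]
ft_force: [0.1, 0.0, -0.3]
width: 1.0
grasp_force: 0.0
```

```bash
python3 - <<'E'
from meas import *
w=look('wrist')
for o in lids(w,'b',.105): print(o['c'],o['r'],np.degrees(o['ang']))
report(('top',))
plan([.4704,-.351,.0895],86.1)
E
```

```text
[ 0.5597 -0.2115] 0.027550207138061524 12.633643856626783
[ 0.4707 -0.3511] 0.02244645881652832 118.89188624844051
[ 0.4551 -0.3532] 0.028219167709350585 61.10086488688809
top a [ 0.5996 -0.0762] r 0.032 L -3.3 m 0.0127 strip [-0.0001 -0.0559]
top b [ 0.593  -0.1861] r 0.031 L -6.6 m 0.0125 strip [ 0.0008 -0.1659]
top c [0.6072 0.0332] r 0.030 L -7.0 m 0.0055 strip [0.0001 0.0539]
top d [0.614  0.1437] r 0.030 L -1.4 m 0.0126 strip [-0.0007  0.1645]
shift [ 0.01 -0.03  4.06] psi now 86.2 (j1-j6 86.2) j6 -127 turn wz 0.02  (alt -29.98 30.02) j6 at end [-303, -123, 57] psi [266, 86, -94] tilt [-0.001  0.001 -1.   ]
```

>>> {"op": "jog_arm", "data": {
  "moves": [
    [[0,0,0.6],[0,0,0]],
    [[0,0,0.6],[0,0,0]],
    [[0,0,0.6],[0,0,0]],
    [[0,0,0.6],[0,0,0]],
    [[0,0,0.6],[0,0,0]],
    [[0,0,0.5],[0,0,0]],
    [[0,0,0.35],[0,0,0]],
    [[0,0,0.2],[0,0,0]],
    [[0,0,0],[0,0,0]]
  ],
  "fingers": 1
}}

```text
clock: 57.95
tcp_pos: [0.4712, -0.3505, 0.0897]
tcp_rot: [-0.104, -3.139, -0.001]
ft_force: [0.5, -0.3, -0.1]
width: 1.002
grasp_force: 0.0
```

>>> {"op": "jog_arm", "data": {
  "moves": [
    [[0,0,0],[0,0,0]],
    [[0,0,0],[0,0,0]],
    [[0,0,0],[0,0,0]],
    [[0,0,0],[0,0,0]],
    [[0,0,0],[0,0,0]],
    [[0,0,0],[0,0,0]],
    [[0,0,0],[0,0,0]]
  ],
  "fingers": 0,
  "grip_force": 60
}}

```text
clock: 58.65
tcp_pos: [0.4717, -0.3506, 0.0915]
tcp_rot: [0.104, 3.139, 0.0]
ft_force: [-0.9, 6.1, 8.3]
width: 0.595
grasp_force: 61.2
```

>>> {"op": "jog_arm", "data": {
  "moves": [
    [[0,0,0],[0,0,1]],
    [[0,0,0],[0,0,1]],
    [[0,0,0],[0,0,1]],
    [[0,0,0],[0,0,1]],
    [[0,0,0],[0,0,1]],
    [[0,0,0],[0,0,1]],
    [[0,0,0],[0,0,1]],
    [[0,0,0],[0,0,1]],
    [[0,0,0],[0,0,1]],
    [[0,0,0],[0,0,1]],
    [[0,0,0],[0,0,1]],
    [[0,0,0],[0,0,1]]
  ]
}}

```text
clock: 59.85
tcp_pos: [0.4713, -0.3509, 0.0915]
tcp_rot: [1.934, 2.475, -0.0]
ft_force: [-4.2, 3.8, 9.6]
width: 0.599
grasp_force: 61.3
```

>>> {"op": "jog_arm", "data": {
  "moves": [
    [[0,0,0],[0,0,1]],
    [[0,0,0],[0,0,1]],
    [[0,0,0],[0,0,1]],
    [[0,0,0],[0,0,1]],
    [[0,0,0],[0,0,1]],
    [[0,0,0],[0,0,1]],
    [[0,0,0],[0,0,1]],
    [[0,0,0],[0,0,1]],
    [[0,0,0],[0,0,1]],
    [[0,0,0],[0,0,1]],
    [[0,0,0],[0,0,1]],
    [[0,0,0],[0,0,1]]
  ]
}}

```text
clock: 61.05
tcp_pos: [0.4708, -0.3507, 0.0915]
tcp_rot: [-3.019, -0.864, 0.001]
ft_force: [-7.2, 4.4, 11.2]
width: 0.594
grasp_force: 61.6
```

>>> {"op": "jog_arm", "data": {
  "moves": [
    [[0,0,0],[0,0,1]],
    [[0,0,0],[0,0,1]],
    [[0,0,0],[0,0,1]],
    [[0,0,0],[0,0,1]],
    [[0,0,0],[0,0,1]],
    [[0,0,0],[0,0,1]],
    [[0,0,0],[0,0,1]],
    [[0,0,0],[0,0,1]],
    [[0,0,0],[0,0,1]],
    [[0,0,0],[0,0,1]],
    [[0,0,0],[0,0,0.8]],
    [[0,0,0],[0,0,0]]
  ]
}}

```text
clock: 62.25
tcp_pos: [0.4709, -0.3502, 0.0915]
tcp_rot: [-3.013, 0.887, 0.002]
ft_force: [-6.6, 7.8, 13.2]
width: 0.594
grasp_force: 61.7
```

>>> {"op": "jog_arm", "data": {
  "moves": [
    [[0,0,0],[0,0,0]],
    [[0,0,0],[0,0,0]],
    [[0,0,0],[0,0,0]],
    [[0,0,0],[0,0,0]],
    [[0,0,-0.6],[0,0,0]],
    [[0,0,-0.8],[0,0,0]],
    [[0,0,-0.8],[0,0,0]],
    [[0,0,-0.8],[0,0,0]],
    [[0,0,-0.8],[0,0,0]],
    [[0,0,0],[0,0,0]],
    [[0,0,0],[0,0,0]]
  ],
  "fingers": 1
}}

```text
clock: 63.35
tcp_pos: [0.4714, -0.3511, 0.2425]
tcp_rot: [3.015, -0.882, 0.001]
ft_force: [0.2, 1.0, -0.2]
width: 0.997
grasp_force: 0.0
```

```bash
python3 - <<'E'
from meas import *
w=look('wrist'); cv2.imwrite('pics/w7.png',w['bgr'])
for o in lids(w,'b',.105): print(o['c'],o['r'],np.degrees(o['ang']))
report(('top',)); cv2.imwrite('pics/t7.png',look('top')['bgr'])
E
```

```text
[ 0.4698 -0.351 ] 0.022500242233276367 -90.9265102159188
[ 0.4851 -0.3579] 0.02789608383178711 -150.33681948155694
[ 0.5816 -0.2204] 0.02764188003540039 9.96323730538501
top a [ 0.5996 -0.0762] r 0.032 L -3.3 m 0.0127 strip [-0.0001 -0.0559]
top b [ 0.4754 -0.3684] r 0.023 L -91.6 m 0.0085 strip [-0.1041 -0.3558]
top b [ 0.4705 -0.3499] r 0.034 L -77.5 m 0.0066 strip [-0.1103 -0.3377]
top b [ 0.593  -0.1861] r 0.031 L -6.5 m 0.0125 strip [ 0.0008 -0.1659]
top c [0.6072 0.0332] r 0.030 L -7.1 m 0.0055 strip [0.0001 0.0539]
top d [0.6134 0.1439] r 0.031 L -1.9 m 0.0128 strip [-0.0013  0.1647]
```

View pics/w7.png

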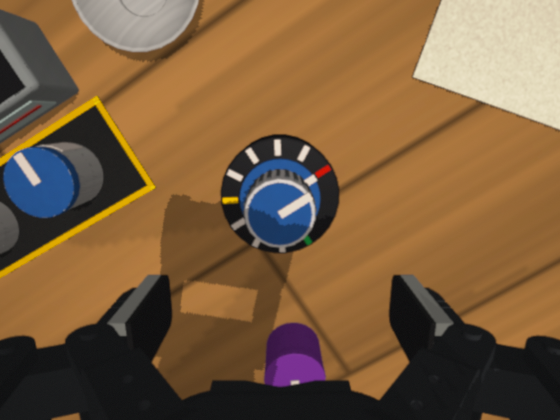

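View pics/t7.png

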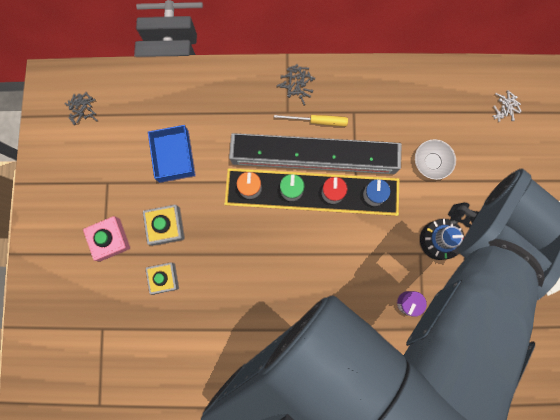

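The wrist view shows the pointer at the red mark (322,172), measured at -91°, so the selector is at 10. In the top view all four tins stand in the strip facing the window, and the bin, dish and screwdriver are where they were. The gripper is clear, so I'm handing in.

```bash
python3 -c "
from cell import order; print(order.sign_off())"
```

```text
the job is handed in; nothing more can be done
None
```

I handed the job in after about 63 s of the 210 s, and the sign-off returned no verdict. By camera, the selector was clicked in at 3 first, all four tins stood in the strip facing the window when the button went its full 6 mm, and the selector is now at 10, with the bin, dish and screwdriver where they were.

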